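# Counterbalance a rocking mixer with a loose round tube

### The job

The platform of the rocking mixer is pulled down at one end by the red sample bottle clamped there. Take the blue-collared balance tube out of its open cradle without letting it roll away, lay it gently lengthwise on the two rails at the platform's other end, and shift it along the rails until the platform, left to itself, rests level. Do not drop the tube, and leave everything else on the bench where it is.

Things in the scene. Friction and masses are not known exactly. Their poses are not given: they have to be found in the camera images.
- tube: Balance tube, about 0.4 kg, evenly filled: aluminium barrel 37 mm in diameter, 70 mm long, between two blue collars 40 mm in diameter, 20 mm long; 110 mm overall. Origin at its centre, x along its length; both ends alike. It lies loose on the cradle's rails and rolls off at about 1.5 N sideways. Grip it on the bare barrel.
- cradle: Fixed cradle: grey base 140 x 64 x 8 mm, two steel rails 8 mm thick along its x, 19 mm apart, tops 34 mm above the bench, no end stops. Origin centre of underside. The tube lies along x, its centre 52 mm above the bench, within 6 mm of the middle. Beyond 14 mm from the centre line fingers have free room down to the base.
- rocker: Fixed base of the rocking mixer, white, 150 (x) x 240 (y) x 34 mm, with a black pivot block. Origin centre of underside, on the bench. The black platform tips like a see-saw about a level pivot along the base's x axis, 65 mm straight above the origin. Rails for the tube are on its -y half, the bottle is on its +y half.
- plate_end (a point): Middle of the platform's rail-side end edge, on the deck: 230 mm from the pivot towards -y, 75 mm above the bench when level. The platform is 130 (x) x 460 (y) mm, 8 mm thick, black, a yellow line along this edge. Its two steel rails, 8 mm thick, run along y, 26 mm apart, from 25 to 215 mm from the pivot, tops 20 mm above the deck.
- bottle (a point): Centre of the red sample bottle's body, 60 mm in diameter, 100 mm long, with a 28 mm white cap outward; lying along y on the platform's +y half, clamped on for good; 105 mm from the pivot, its top 61 mm above the deck. Its pull is hidden and differs by up to 20 % either way from run to run. Axes as the rocker's, tipping with the platform.
- trough (a point): Point where the tube's centre is when it lies halfway along the rails: 120 mm from the pivot towards -y, 111 mm above the bench when level, 36 mm above the deck. Axes as the rocker's, tipping with the platform: y along the rails. Balance is found within 40 mm either way of it. Beyond 17 mm from the centre line fingers have free room down to the deck.
- platform (a joint): Platform tilt, rad: 0 level, positive when the rail end (-y) is down; stops at -0.16 and 0.16. It starts down on the bottle's side. A soft centring spring lets it rest at an angle: moving the tube 1 mm outward along the rails adds about 0.005 to 0.006 rad. Damped, it settles in 1.5 s once let go; a few newtons on the rails push it level.
- jar: Bystander: amber jar, 60 mm diameter, 75 mm high; origin centre of underside.
- beaker: Bystander: open glass beaker, 72 mm diameter, 85 mm high; origin centre of underside.
- dishes: Bystander: stack of three clear dishes, 90 mm diameter, 44 mm high; origin centre of underside.
- tipbox: Bystander: blue box with clear lid, 120 x 85 x 57 mm; origin centre of underside.
- wash: Bystander: white bottle with red cap, 68 mm diameter, 170 mm high; origin centre of underside.
- spare: Bystander, not for this job: tube like the balance tube but with yellow collars, fixed on a grey foot 100 x 50 x 6 mm; origin at the tube's centre, 26 mm above the bench.
Things that resemble listed ones, but are neither listed nor needed, are in the scene too. Leave any green or pink look-alike of the tube alone.

How it is judged:
By the outcome, as a careful person would: the job done as asked, in the order asked, and still so for the second after the job is handed in, with the robot touching nothing.
It also fails if it takes over 64 s, if anything falls off the work surface, if the arm or the gripper's body presses on something with over 40 N, if the wrist force passes 120 N, or if a joint passes its speed limit or range.

### The arm

A 6-joint arm with a two-finger parallel gripper is mounted at the origin on the work surface. World frame = base frame: x ahead of the robot, y to its left, z up, the work surface at z = 0. Lengths are in m, angles in degrees, forces in N, time in s.
With the tool pointing down it reaches from about 0.325 to 0.775 m from the base axis. Payload 9.3 kg.
Tool frame: the origin (TCP) lies midway between the tips of the shut fingers; the grasp point (between the pads) lies grip_depth behind it (grip_depth is the distance from the TCP to the grasp point, in m); x points along the fingers, z is the direction in which the jaws open and shut, and the axes are right-handed (so a half turn about x gives the same grasp; the last joint's range is limited). The gripper opens to 85 mm and grips with 20 to 120 N. Pads are 22 mm wide; open, the fingers measure 114 mm over their backs; the gripper's body (76 mm by 85 mm) begins 54 mm behind the grasp point. The pads swing forward as they close: fully open they stand 13 mm farther back than shut.
Start: joints at [-84.202, 14.817, 1.232, 76.415, 0, 81.257], TCP at [0.138, -0.532, 0.203] pointing down, gripper open.
Joint ranges: [-174.27, 174.27], [-52.1, 104.24], [-59.71, 78.15], [-110.17, 111.67], [-87.03, 83.33], [-180, 180]. Speed limits (degrees/s): [127.2, 127.2, 159.86, 180, 180, 180].

### API

Orientations are given as [roll, pitch, yaw] about the fixed x, y, z axes, in that order (R = Rz(yaw) Ry(pitch) Rx(roll)).
In Python, from cell import * gives the robot as it stands.
- The arm moves only by the tool send_rows, never from a script. Its argument "series" is a list of rows, each a list of 5 numbers: the shift along the tool's x, y, z scaled (see below), then the turn about the tool's x scaled (see below), then the opening in per cent of the stroke, from 0 (shut) to 100 (fully open). In form: [[x, y, z, spin, gripper], ...]. A call has 1 to 20 rows; each row is the pose to reach, as a shift and turn from the pose measured when the call began, along the tool's axes at that moment, turning the shorter way round; what a row does not reach only later rows make up. The controller multiplies each number of a shift by 300 mm and each number of a turn by 180 degrees. A row lasts 1/8 s, in which the tool goes at most 62.5 mm and 10.7 degrees, less where a joint would pass 70% of its speed; a pose out of reach is approached as far as the arm can. A call with a number of a shift or a turn outside -1 to 1 is refused whole. A call with a gripper value outside its range is refused whole. The fingers move at their own pace and stop on an object; "force" is the grip in N (left out, the last holds). Time passes only in rows, so rows that repeat a pose let the fingers close. It gives the time, the measured TCP pose, the force and the opening at its end, in the units of the state.
- get_state(): the state, without advancing time (a new reading comes with each control period).
- snapshot(name): name is "scene" or "top"; returns the picture (480x640x3 uint8, red, green, blue); there is no depth.
- camera_params(name): a dict with "fovy" (degrees; the focal length in pixels is half the picture's height over the tangent of half this angle, whatever the lens; pixels are square), "cx", "cy" (the principal point, pixels), "world_to_cam" (4x4, takes a point from world to camera coordinates). Camera axes: x right, y down, z forward; pixel columns grow to the right and rows downward; lengths in m; the calibration is good to about 2 mm. A picture is of the moment at which its call begins. camera_params takes no time and is no camera call.
- job_done(): hands the job in, once; it reports no verdict.
The state is a dict: "time": time; "joint_pos": joint angles; "joint_vel": joint speeds; "tau": joint torques, N m; "tool_pos": TCP position; "orientation": TCP orientation; "contact_force": force on the tool from outside, world axes, zero at the start; "moment": the same for the moment, N m; "gripper_width": finger opening in m.
Only numpy, scipy, OpenCV 4.12 (cv2) and the standard library are available. Lean on these libraries where they do the work, as an engineer would, in place of code of your own. Each camera call takes 0.05 s, during which the arm holds its last target.

## Working session

There is one attempt and no reset: what is moved stays moved. The work goes in short steps, Python scripts to look and compute and a tool call to move; the robot and the scene stay as the last step left them, time stands still between calls to the robot, and variables do not carry over. Pictures are saved under pics/ and viewed, and the job is handed in when it is done.

Besides the shell and the picture viewer there is one more tool, called as name(argument=value, ...), one argument or row to a line, values as JSON. send_rows: Moves the arm, as the interface text tells. Shifts and turns lie within -1 to 1; 1 stands for 300 mm of shift or 180 degrees of turn. Its arguments: {"type":"object","properties":{"series":{"type":"array","items":{"type":"array","items":{"type":"number"}}},"force":{"type":"number"}},"required":["series"]}

```bash
ls; mkdir -p pics; python3 - <<'E'
from cell import *
import cv2
s=get_state();print(s)
for n in("scene","top"):
    p=camera_params(n);print(n,p)
    cv2.imwrite(f"pics/{n}0.png",cv2.cvtColor(snapshot(n),cv2.COLOR_RGB2BGR))
try: print(grip_depth)
except Exception as e: print(e)
import cell; print([x for x in dir(cell) if x[0]!='_'])
E
```

```text
pics
{'time': 0.0, 'joint_pos': array([-8.42005639e+01,  1.48513995e+01,  1.19002949e+00,  7.64138596e+01,
        1.22942752e-03,  8.12564723e+01]), 'joint_vel': array([-0.07552228, -0.00615763, -0.04374003, -0.03231945,  0.0174807 ,
       -0.05168372]), 'tau': array([-6.88911077e-04, -5.55637479e+01,  3.44528818e+01,  1.37961996e-02,
       -1.60817958e-04,  3.60859843e-06]), 'tool_pos': array([ 0.13807803, -0.53207558,  0.20266199]), 'orientation': array([170.32020915,  89.92476036,  94.86317217]), 'contact_force': array([ 0.52581921,  0.8486359 , -0.17020316]), 'moment': array([0.01565856, 0.02361514, 0.01760548]), 'gripper_width': 0.08512151920153745}
scene {'fovy': 46.9466351341776, 'cx': 322.4041811392871, 'cy': 230.57759511076733, 'world_to_cam': array([[-0.52431057,  0.85134299, -0.01770718,  0.22229332],
       [ 0.63513507,  0.37713604, -0.67407111, -0.27995877],
       [-0.56718769, -0.36466906, -0.7384542 ,  1.95503724],
       [ 0.        ,  0.        ,  0.        ,  1.        ]])}
top {'fovy': 52.26047178125118, 'cx': 328.02475654730904, 'cy': 240.30614826458637, 'world_to_cam': array([[ 0.0140883 , -0.99980993,  0.01347652,  0.03306458],
       [-0.9916135 , -0.01570192, -0.12828139,  0.55364018],
       [ 0.12846862, -0.01155624, -0.99164624,  1.43806475],
       [ 0.        ,  0.        ,  0.        ,  1.        ]])}
0.0187
['Unreachable', 'camera_params', 'get_state', 'grip_depth', 'job_done', 'snapshot']
```

View pics/scene0.png

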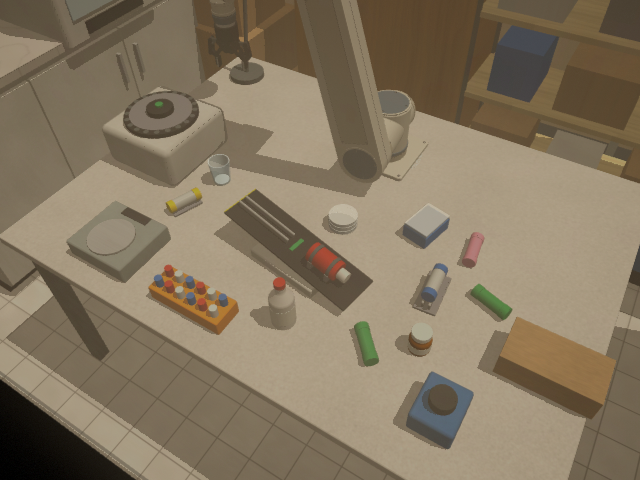

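View pics/top0.png

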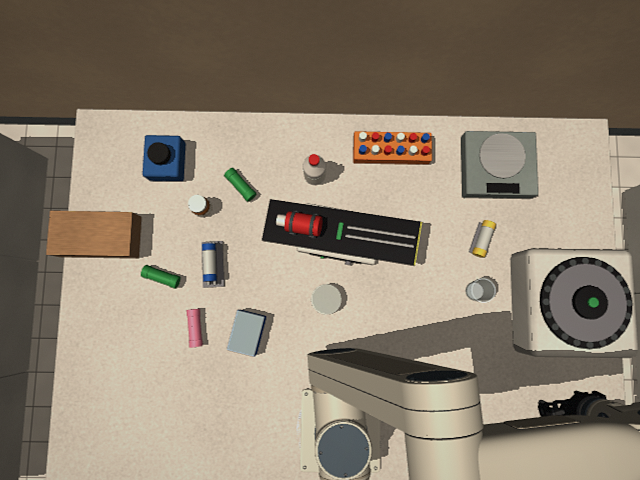

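```bash
cat > h.py <<'E'
import numpy as np, cv2
from cell import *
def K(n):
    p=camera_params(n); f=240/np.tan(np.radians(p["fovy"]/2)); return f,p["cx"],p["cy"],np.array(p["world_to_cam"])
def ray(n,uv):
    f,cx,cy,T=K(n); d=T[:3,:3].T@np.array([(uv[0]-cx)/f,(uv[1]-cy)/f,1]); o=-T[:3,:3].T@T[:3,3]; return o,d
def plane(n,uv,z):
    o,d=ray(n,uv); return o+d*(z-o[2])/d[2]
def proj(n,P):
    f,cx,cy,T=K(n); c=T[:3,:3]@np.array(P)+T[:3,3]; return np.array([cx+f*c[0]/c[2],cy+f*c[1]/c[2]])
def tri(a,b):
    A=[];B=[]
    o1,d1=ray("top",a);o2,d2=ray("scene",b)
    d1/=np.linalg.norm(d1);d2/=np.linalg.norm(d2)
    M1=np.eye(3)-np.outer(d1,d1);M2=np.eye(3)-np.outer(d2,d2)
    P=np.linalg.solve(M1+M2,M1@o1+M2@o2); return P,np.linalg.norm(M1@(P-o1))*2
def blobs(img,lo,hi,roi,amin=8):
    h=cv2.cvtColor(img,cv2.COLOR_BGR2HSV); m=cv2.inRange(h,lo,hi); k=np.zeros_like(m); x0,y0,x1,y1=roi; k[y0:y1,x0:x1]=m[y0:y1,x0:x1]
    n,l,s,c=cv2.connectedComponentsWithStats(k); return [(s[i,4],c[i].round(2),s[i,:4]) for i in range(1,n) if s[i,4]>=amin],k
E
python3 - <<'E'
from h import *
t=cv2.imread("pics/top0.png");s=cv2.imread("pics/scene0.png")
bt,_=blobs(t,(100,100,40),(130,255,255),(195,230,230,295));print(bt)
bs,_=blobs(s,(100,70,40),(130,255,255),(410,250,460,315));print(bs)
yt,k1=blobs(t,(20,90,60),(35,255,255),(405,210,440,275));print(yt)
ys,k2=blobs(s,(15,100,60),(35,255,255),(215,180,270,225),4);print(ys)
for n,b in(("top",bt),("scene",bs)):
    for x in b: print(n,plane(n,x[1],.052))
for n,k in(("top",k1),("scene",k2)):
    p=np.argwhere(k)[:,::-1]; print(n,p.min(0),p.max(0),len(p))
a=cv2.resize(t[220:310,190:300],None,fx=4,fy=4,interpolation=cv2.INTER_CUBIC)
b=cv2.resize(s[240:330,390:480],None,fx=4,fy=4,interpolation=cv2.INTER_CUBIC)
cv2.imwrite("pics/crop1.png",np.hstack([a,b]))
a=cv2.resize(t[190:275,255:440],None,fx=4,fy=4,interpolation=cv2.INTER_CUBIC)
cv2.imwrite("pics/crop2.png",a)
a=cv2.resize(s[180:320,215:385],None,fx=4,fy=4,interpolation=cv2.INTER_CUBIC)
cv2.imwrite("pics/crop3.png",a)
E
```

```text
[(np.int32(85), array([208.22, 246.34]), array([202, 243,  14,   7], dtype=int32)), (np.int32(93), array([209.54, 277.15]), array([203, 274,  14,   7], dtype=int32))]
[(np.int32(28), array([442.14, 267.07]), array([438, 265,   8,   6], dtype=int32)), (np.int32(32), array([431., 291.]), array([427, 288,   8,   7], dtype=int32))]
[(np.int32(96), array([417.61, 242.67]), array([414, 222,   9,  44], dtype=int32))]
[(np.int32(30), array([247.8 , 193.87]), array([240, 188,  16,  12], dtype=int32)), (np.int32(29), array([231.24, 206.03]), array([224, 201,  15,  11], dtype=int32))]
top [0.52729114 0.39625585 0.052     ]
top [0.43623585 0.38824977 0.052     ]
scene [0.42326775 0.39101601 0.052     ]
scene [0.51423957 0.39820852 0.052     ]
top [414 222] [422 265] 96
scene [224 188] [255 211] 59
```

View pics/crop1.png

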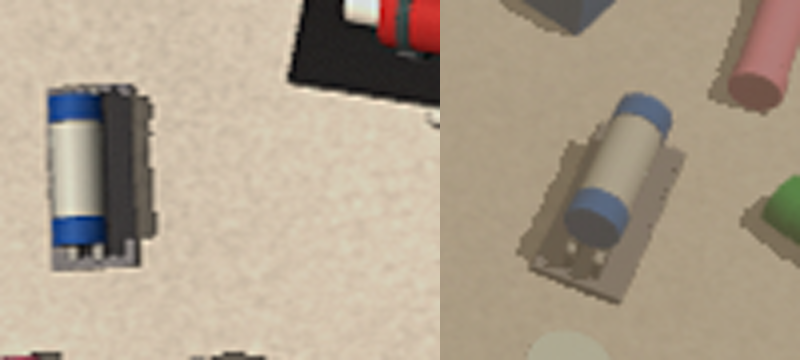

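View pics/crop2.png

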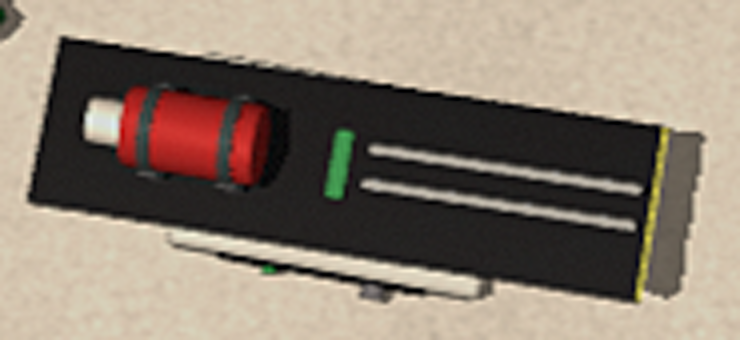

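View pics/crop3.png

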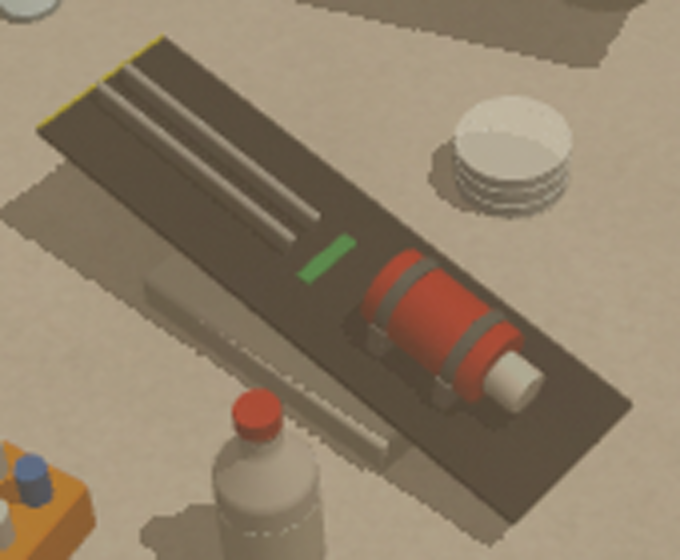

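```bash
cat >> h.py <<'E'
def Rm(s=None):
    from scipy.spatial.transform import Rotation as Q
    s=s or get_state(); return Q.from_euler('xyz',s['orientation'],degrees=True).as_matrix()
E
python3 - <<'E'
from h import *
t=cv2.imread("pics/top0.png");s=cv2.imread("pics/scene0.png")
T=[(270.5,199.25),(262,240.75),(421.75,221.75),(414.5,265)]
S=[(343.25,311),(373,281),(224.5,212.5),(255.75,189.25)]
z=[.0383,.0383,.1115,.1115]
for a,b,zz in zip(T,S,z): print(tri(a,b),plane("top",a,zz),plane("scene",b,zz))
P=[plane("top",a,zz) for a,zz in zip(T,z)]
mb=(P[0]+P[1])/2;mr=(P[2]+P[3])/2;d=mr-mb;d[2]=0;print("len",np.linalg.norm(d),"exp",.4542, 'w',np.linalg.norm(P[0]-P[1]),np.linalg.norm(P[2]-P[3]))
u=d/np.linalg.norm(d);print("u(-y)",u,np.degrees(np.arctan2(u[1],u[0])),"origin",mb+u*.2287,mr-u*.2255)
h=cv2.cvtColor(s,cv2.COLOR_BGR2HSV)
print(h[255:300:3,430:446:2].tolist())
m=cv2.inRange(h,(100,40,40),(130,255,255));m[:, :410]=0;m[:,460:]=0;m[:255]=0;m[315:]=0
n,l,st,c=cv2.connectedComponentsWithStats(m);print(st,c)
print(Rm().round(3))
print('cam',[ray(n,(0,0))[0] for n in('top','scene')])
E
```

```text
(array([0.67700039, 0.21994348, 0.0283834 ]), np.float64(0.002724252583338807)) [0.67553715 0.21766684 0.0383    ] [0.68220908 0.22443013 0.0383    ]
(array([0.54892291, 0.24138961, 0.02933042]), np.float64(0.001918325127854514)) [0.54823377 0.23942511 0.0383    ] [0.55467379 0.24504299 0.0383    ]
(array([ 0.60187511, -0.22698499,  0.10373724]), np.float64(0.00280112822118646)) [ 0.6013165  -0.22661371  0.1115    ] [ 0.60680138 -0.21982289  0.1115    ]
(array([ 0.47631613, -0.20491676,  0.10558175]), np.float64(0.001912426667186619)) [ 0.47633377 -0.20463214  0.1115    ] [ 0.48074531 -0.19969985  0.1115    ]
len 0.45013755929629967 exp 0.4542 w 0.12914941691620038 0.12690103341921322
u(-y) [-0.16230666 -0.98674037  0.        ] -99.34080833488309 origin [0.57476593 0.00287845 0.0383    ] [0.57542529 0.00688703 0.1115    ]
[[[19, 59, 170], [19, 58, 171], [19, 59, 172], [19, 58, 175], [18, 58, 171], [17, 59, 172], [18, 56, 173], [18, 57, 174]], [[19, 59, 170], [19, 59, 172], [19, 58, 171], [19, 59, 172], [18, 58, 172], [18, 58, 172], [19, 59, 173], [18, 58, 171]], [[19, 60, 171], [18, 
[... 1248 characters left out ...]
, 71, 125], [17, 14, 127], [16, 56, 131], [17, 56, 132], [17, 54, 132], [17, 55, 131]], [[0, 3, 82], [108, 71, 125], [108, 66, 119], [109, 45, 107], [17, 55, 131], [17, 56, 133], [18, 56, 132], [16, 61, 138]], [[19, 25, 81], [17, 22, 80], [113, 32, 97], [17, 43, 119], [15, 54, 133], [14, 52, 132], [14, 56, 133], [17, 57, 171]]]
[[     0      0    640    480 307075]
 [   435    264     12      9     58]
 [   423    287     14     10     67]] [[319.45277212 239.48355939]
 [441.44827586 267.05172414]
 [430.3880597  291.        ]]
[[-0.     0.968  0.251]
 [ 0.001  0.251 -0.968]
 [-1.     0.    -0.001]]
cam [array([0.36378506, 0.05837012, 1.49662764]), array([1.40323544, 0.62927627, 1.25892953])]
```

```bash
python3 - <<'E'
from h import *
print('collars',tri((208.22,246.34),(430.39,291)),tri((209.54,277.15),(441.45,267.05)))
o=-.375
def cT(x,y):return (190+x/4+o,220+y/4+o)
def cS(x,y):return (390+(x-440)/4+o,240+y/4+o)
for a,b in [((50,88),(620,302)),((135,86),(530,262)),((52,270),(683,155))]:
    print(tri(cT(*a),cS(*b)),plane('top',cT(*a),.008),plane('scene',cS(*b),.008))
print(plane('top',cT(138,266),.008))
# feature-match known flat items
def show(n,x0,y0,x1,y1,f):
    im=cv2.imread(f"pics/{n}0.png")[y0:y1,x0:x1]; return cv2.resize(im,None,fx=f,fy=f,interpolation=cv2.INTER_CUBIC)
a=show('top',410,240,560,370,4)
cv2.imwrite("pics/c5.png",show('scene',60,150,260,290,4))
cv2.imwrite("pics/c6.png",show('top',450,120,630,320,3))
E
```

```text
collars (array([0.52479278, 0.39640625, 0.06296496]), np.float64(0.005907538665260058)) (array([0.43438186, 0.38876682, 0.06233731]), np.float64(0.0062398555948140685))
(array([0.54662097, 0.42859577, 0.00190882]), np.float64(0.002863555921616938)) [0.54648037 0.42577327 0.008     ] [0.54998098 0.43078682 0.008     ]
(array([0.5490514 , 0.36323005, 0.00329157]), np.float64(0.002638531287314695)) [0.54904424 0.36107543 0.008     ] [0.55154769 0.36535343 0.008     ]
(array([0.40859239, 0.41831021, 0.00248933]), np.float64(0.0016859252857015388)) [0.40806442 0.41775939 0.008     ] [0.41345419 0.41852768 0.008     ]
[0.41201528 0.35313036 0.008     ]
```

View pics/c5.png

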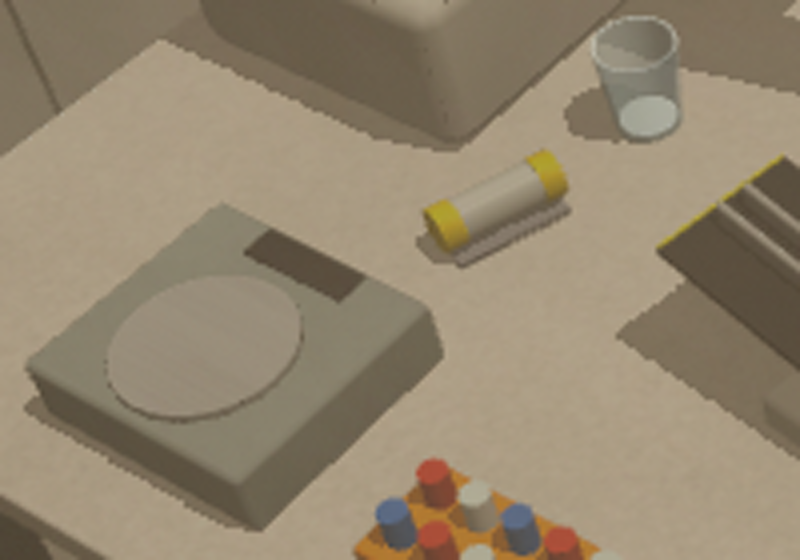

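View pics/c6.png

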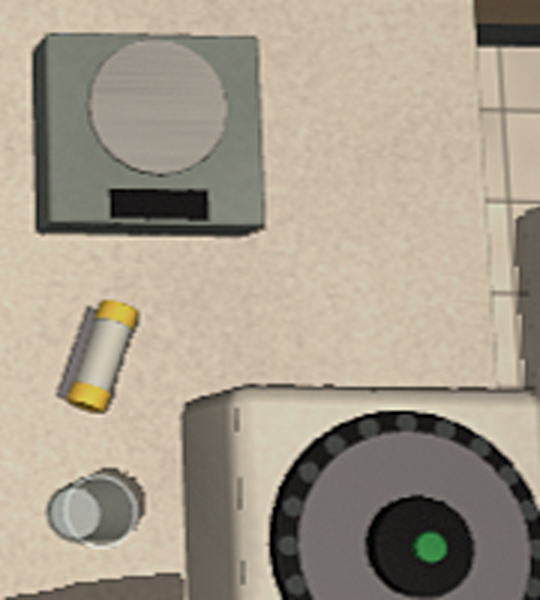

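```bash
cat >> h.py <<'E'
def go(tgt,yaw=None):
    "world target (TCP) and world yaw of tool z -> scaled row"
    s=get_state();R=Rm(s);p=s['tool_pos'];d=R.T@(np.array(tgt)-p)/.3
    y0=np.degrees(np.arctan2(R[1,2],R[0,2])); t=0 if yaw is None else -(((yaw-y0)+180)%360-180)
    print('t',round(s['time'],2),'pos',p.round(4),'yaw',round(y0,2),'dev',R[:,0].round(4),'F',s['contact_force'].round(2),'w',round(s['gripper_width'],4),'q',s['joint_pos'].round(1))
    print('ROW',d.round(4),round(t/180,4),'deg',round(t,1))
E
python3 - <<'E'
from h import *
go((.36,-.34,.27),-15.5)
E
```

```text
t 0.1 pos [ 0.1381 -0.5321  0.2027] yaw -75.46 dev [-1.0e-04  1.2e-03 -1.0e+00] F [ 0.09 -0.44  0.84] w 0.0854 q [-84.2  14.8   1.2  76.4   0.   81.3]
ROW [-0.2236  0.8769 -0.4343] -0.3331 deg -60.0
```

The things that could be taken for the tube, by top-view pixel, are:
- (209,262): blue collars, in a cradle with two rails
- (484,238): yellow-collared spare
- (195,328): pink look-alike
- (160,276) and (240,184): green look-alikes

I choose (209,262). The close crop shows blue collars and a bare barrel on the cradle rails. The platform's yellow edge, at (418,243), is up and the red bottle, at (300,223), is down.

send_rows(
  series=[
    [-0.22,0.88,-0.43,-0.11,100],
    [-0.22,0.88,-0.43,-0.22,100],
    [-0.22,0.88,-0.43,-0.33,100],
    [-0.22,0.88,-0.43,-0.33,100],
    [-0.22,0.88,-0.43,-0.33,100],
    [-0.22,0.88,-0.43,-0.33,100],
    [-0.22,0.88,-0.43,-0.33,100],
  ],
)

```text
time: 0.98
tool_pos: [0.3616, -0.3405, 0.2687]
orientation: [122.3, 89.9, 106.3]
contact_force: [-0.1, -0.0, -0.3]
gripper_width: 0.0855
```

```bash
python3 -c "
from h import *
go((.46,-.06,.27),45)"
```

```text
t 0.97 pos [ 0.3616 -0.3405  0.2687] yaw -16.02 dev [-4.0e-04  1.4e-03 -1.0e+00] F [-0.06 -0.02 -0.3 ] w 0.0855 q [-53.    8.9   3.   84.2   0.   53. ]
ROW [-0.003   0.9892  0.0573] -0.339 deg -61.0
```

send_rows(
  series=[
    [-0.01,0.98,0.06,-0.34,100],
    [-0.01,0.98,0.06,-0.34,100],
    [-0.01,0.98,0.06,-0.34,100],
    [-0.01,0.98,0.06,-0.34,100],
    [-0.01,0.98,0.06,-0.34,100],
    [-0.01,0.98,0.06,-0.34,100],
  ],
)

```text
time: 1.72
tool_pos: [0.4603, -0.0608, 0.2718]
orientation: [69.1, 89.9, 114.6]
contact_force: [0.7, 0.6, 0.1]
gripper_width: 0.0852
```

```bash
python3 -c "
from h import *
go((.47,.22,.25),94.3)"
```

```text
t 1.73 pos [ 0.4603 -0.0608  0.2718] yaw 45.48 dev [-9.0e-04  2.1e-03 -1.0e+00] F [0.71 0.59 0.11] w 0.0852 q [-18.    5.7  -0.4  84.    0.1  26.6]
ROW [0.0746 0.6332 0.69  ] -0.2712 deg -48.8
```

send_rows(
  series=[
    [0.07,0.63,0.69,-0.27,100],
    [0.07,0.63,0.69,-0.27,100],
    [0.07,0.63,0.69,-0.27,100],
    [0.07,0.63,0.69,-0.27,100],
    [0.07,0.63,0.69,-0.27,100],
    [0.07,0.63,0.69,-0.27,100],
  ],
)

```text
time: 2.48
tool_pos: [0.4705, 0.2206, 0.2504]
orientation: [52.3, 89.8, 146.4]
contact_force: [-0.4, 0.5, 0.3]
gripper_width: 0.0853
```

```bash
python3 -c "
from h import *
go((.481,.392,.14),94.3)"
```

```text
t 2.48 pos [0.4705 0.2206 0.2504] yaw 94.1 dev [-0.0026  0.0017 -1.    ] F [-0.37  0.53  0.34] w 0.0853 q [15.8 11.4  3.4 82.2  0.1 11.7]
ROW [ 0.3688 -0.0765  0.5667] -0.0011 deg -0.2
```

send_rows(
  series=[
    [0.1,-0.08,0.57,0,100],
    [0.3,-0.08,0.57,0,100],
    [0.37,-0.08,0.57,0,100],
    [0.37,-0.08,0.57,0,100],
    [0.37,-0.08,0.57,0,100],
    [0.37,-0.08,0.57,0,100],
  ],
)

```text
time: 3.22
tool_pos: [0.4829, 0.3919, 0.1411]
orientation: [21.3, 89.9, 115.3]
contact_force: [0.2, 0.4, 0.5]
gripper_width: 0.0856
```

```bash
python3 - <<'E'
from h import *
go((.481,.392,.031),94.3)
out=[]
for n,(x0,y0) in(("scene",(370,180)),("top",(140,180))):
    im=cv2.cvtColor(snapshot(n),cv2.COLOR_RGB2BGR); cv2.imwrite(f"pics/{n}1.png",im)
    out.append(cv2.resize(im[y0:y0+140,x0:x0+130],None,fx=3,fy=3,interpolation=cv2.INTER_CUBIC))
cv2.imwrite("pics/hov.png",np.hstack(out))
E
```

```text
t 3.23 pos [0.4829 0.3919 0.1411] yaw 93.98 dev [-0.0011  0.0022 -1.    ] F [0.24 0.35 0.53] w 0.0856 q [31.3 23.1  4.4 71.3  0.1 27.3]
ROW [ 3.671e-01  5.900e-03 -1.000e-04] -0.0018 deg -0.3
```

View pics/hov.png

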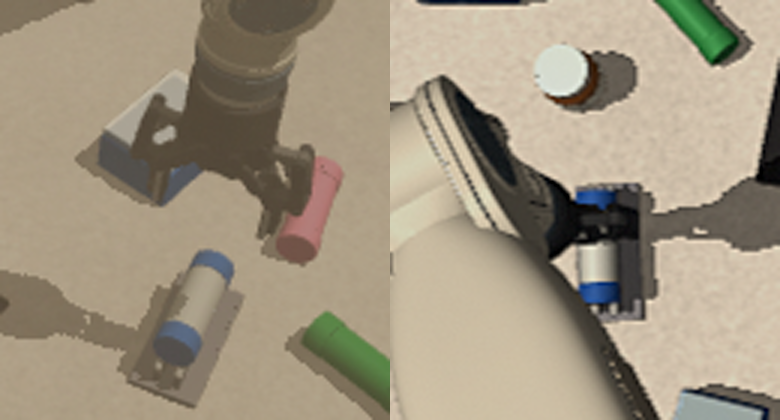

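```bash
python3 - <<'E'
from h import *
a=np.radians(94);u=np.array([np.cos(a),np.sin(a),0])
P=np.array([.4829,.3919,.154])
for k in(-.0425,-.057,.0425,.057): print(k,proj('scene',P+k*u), ((proj('scene',P+k*u)-[370,180])*3).round(0))
im=cv2.imread('pics/scene1.png')[215:275,400:480]
cv2.imwrite('pics/f.png',cv2.resize(im,None,fx=9,fy=9,interpolation=cv2.INTER_CUBIC))
E
```

```text
-0.0425 [423.22062761 252.33951809] [160. 217.]
-0.057 [417.97262871 250.42533667] [144. 211.]
0.0425 [454.6882504  263.81717652] [254. 251.]
0.057 [460.17941864 265.82005274] [271. 257.]
```

View pics/f.png

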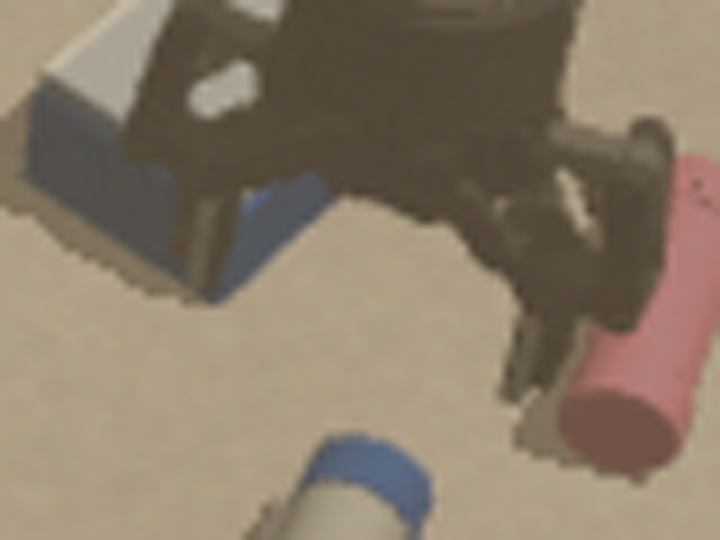

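send_rows(
  series=[
    [0.15,0.005,0,0,100],
    [0.27,0.005,0,0,100],
    [0.34,0.005,0,0,100],
    [0.367,0.005,0,0,100],
    [0.367,0.005,0,0,100],
    [0.367,0.005,0,0,60],
    [0.367,0.005,0,0,60],
    [0.367,0.005,0,0,60],
    [0.367,0.005,0,0,60],
  ],
  force=30,
)

```text
time: 4.45
tool_pos: [0.4814, 0.3924, 0.0316]
orientation: [-2.3, 89.8, 91.7]
contact_force: [-0.2, -0.0, 0.4]
gripper_width: 0.0508
```

```bash
python3 - <<'E'
from h import *
go((.481,.392,.031),94.3)
im=cv2.cvtColor(snapshot("scene"),cv2.COLOR_RGB2BGR)[210:330,380:500]
cv2.imwrite('pics/g1.png',cv2.resize(im,None,fx=5,fy=5,interpolation=cv2.INTER_CUBIC))
E
```

```text
t 4.45 pos [0.4814 0.3924 0.0316] yaw 93.99 dev [-1.e-04  3.e-03 -1.e+00] F [-0.25 -0.02  0.45] w 0.0508 q [31.4 26.9 -6.1 56.8  0.1 27.4]
ROW [ 0.002   0.0015 -0.0011] -0.0017 deg -0.3
```

View pics/g1.png

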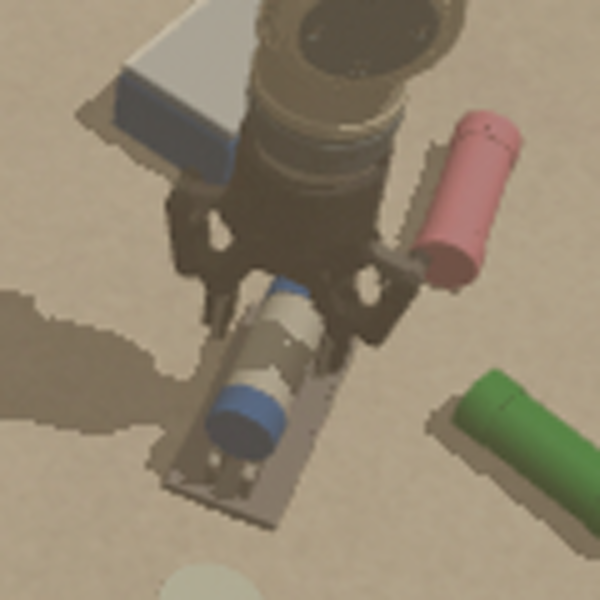

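The fingers straddle the barrel on both sides, at about (425,275) and (446,282) full-frame, and the gaps look even. Closing.

send_rows(
  series=[
    [0,0,0,0,50],
    [0,0,0,0,45],
    [0,0,0,0,40],
    [0,0,0,0,30],
    [0,0,0,0,30],
    [0,0,0,0,30],
    [0,0,0,0,30],
  ],
  force=40,
)

```text
time: 5.38
tool_pos: [0.4815, 0.3941, 0.0325]
orientation: [-9.8, 89.6, 84.3]
contact_force: [-2.9, 7.7, 5.3]
gripper_width: 0.029
```

```bash
python3 -c "
from h import *
go((.481,.392,.26),94)"
```

```text
t 5.38 pos [0.4815 0.3941 0.0325] yaw 94.05 dev [ 7.0e-04  6.5e-03 -1.0e+00] F [-2.94  7.73  5.34] w 0.029 q [31.4 26.9 -6.1 56.8  0.3 27.4]
ROW [-0.7583  0.0012 -0.0021] 0.0003 deg 0.1
```

```bash
python3 - <<'E'
from h import *
o=[]
for n,(x0,y0) in(("scene",(380,210)),("top",(140,200))):
    im=cv2.cvtColor(snapshot(n),cv2.COLOR_RGB2BGR)[y0:y0+120,x0:x0+120]
    o.append(cv2.resize(im,None,fx=3.3,fy=3.3,interpolation=cv2.INTER_CUBIC))
cv2.imwrite('pics/g2.png',np.hstack(o));go((.481,.392,.26),94)
E
```

```text
t 5.47 pos [0.4815 0.3941 0.0325] yaw 94.05 dev [ 6.0e-04  6.4e-03 -1.0e+00] F [-3.63  7.7   6.14] w 0.0289 q [31.4 26.9 -6.1 56.8  0.3 27.4]
ROW [-0.7584  0.0012 -0.002 ] 0.0003 deg 0.1
```

View pics/g2.png

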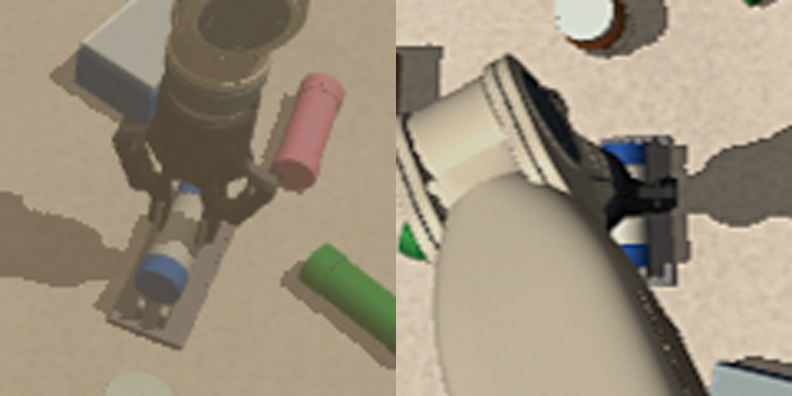

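```bash
python3 - <<'E'
from h import *
im=cv2.cvtColor(snapshot("scene"),cv2.COLOR_RGB2BGR);cv2.imwrite('pics/scene2.png',im)
for f in('pics/scene0.png','pics/scene1.png','pics/scene2.png'):
    b,_=blobs(cv2.imread(f),(100,40,40),(130,255,255),(420,280,450,300));print(f,b)
tp=cv2.cvtColor(snapshot("top"),cv2.COLOR_RGB2BGR);cv2.imwrite('pics/top2.png',tp)
for f in('pics/top0.png','pics/top1.png','pics/top2.png'):
    b,_=blobs(cv2.imread(f),(100,100,40),(130,255,255),(195,230,230,295));print(f,b)
a=cv2.resize(im[245:315,405:475],None,fx=8,fy=8,interpolation=cv2.INTER_CUBIC);cv2.imwrite('pics/g3.png',a)
E
```

```text
pics/scene0.png [(np.int32(67), array([430.39, 291.  ]), array([423, 287,  14,  10], dtype=int32))]
pics/scene1.png [(np.int32(68), array([430.47, 291.01]), array([423, 287,  14,  10], dtype=int32))]
pics/scene2.png [(np.int32(72), array([430.29, 290.97]), array([423, 287,  14,  11], dtype=int32))]
pics/top0.png [(np.int32(85), array([208.22, 246.34]), array([202, 243,  14,   7], dtype=int32)), (np.int32(93), array([209.54, 277.15]), array([203, 274,  14,   7], dtype=int32))]
pics/top1.png [(np.int32(64), array([208.34, 245.58]), array([202, 243,  14,   7], dtype=int32)), (np.int32(89), array([209.82, 277.06]), array([203, 274,  14,   7], dtype=int32))]
pics/top2.png [(np.int32(70), array([209.81, 245.94]), array([202, 243,  14,   7], dtype=int32)), (np.int32(48), array([212.83, 276.48]), array([208, 274,   9,   7], dtype=int32))]
```

View pics/g3.png

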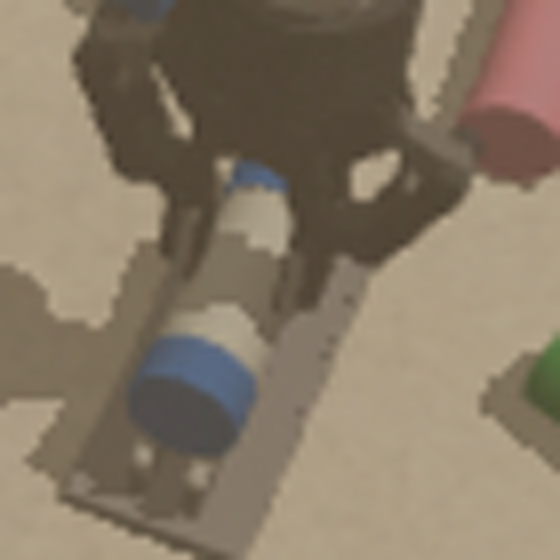

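```bash
python3 - <<'E'
from h import *
u=np.array([np.cos(np.radians(94)),np.sin(np.radians(94)),0])
C=np.array([.4815,.3941,0])
for z in(.02,.03,.04,.05,.06):
  print(z,[((proj('scene',C+k*u+[0,0,z])-[405,245]+.4)*8).round(0) for k in(-.0145,.0145,-.024,.024)])
T=np.array([.481,.392,.052]);a=np.array([u[1],-u[0],0])
print('tube axis ends',[((proj('scene',T+k*a)-[405,245]+.4)*8).round(0) for k in(-.055,0,.055)])
print('cradle top rail end',[((proj('scene',np.array([.481,.391,.034])+.07*a+k*u)-[405,245]+.4)*8).round(0) for k in(-.0095,.0095)])
print('base corner',[((proj('scene',np.array([.481,.391,.008])+.07*a+k*u)-[405,245]+.4)*8).round(0) for k in(-.032,.032)])
E
```

```text
0.02 [array([188., 340.]), array([268., 371.]), array([162., 330.]), array([294., 381.])]
0.03 [array([191., 322.]), array([272., 353.]), array([165., 312.]), array([298., 363.])]
0.04 [array([195., 305.]), array([276., 336.]), array([169., 295.]), array([302., 346.])]
0.05 [array([199., 287.]), array([280., 318.]), array([172., 277.]), array([307., 328.])]
0.06 [array([202., 269.]), array([284., 300.]), array([176., 259.]), array([311., 310.])]
tube axis ends [array([289., 182.]), array([235., 295.]), array([178., 414.])]
cradle top rail end [array([126., 466.]), array([180., 488.])]
base corner [array([ 55., 486.]), array([234., 557.])]
```

Width of 29 mm with 5 N upward means the pads sit on the upper chord of the barrel: too high, with the tube pressed into its cradle (collar pixels unchanged). I'll open, go lower and grip again, about 2 mm further in +y.

send_rows(
  series=[
    [-0.01,0,0.003,0,45],
    [-0.01,0,0.003,0,55],
    [0,0,0.003,0,60],
    [0,0,0.003,0,60],
    [0.02,0,0.003,0,60],
    [0.04,0,0.003,0,60],
    [0.058,0,0.003,0,60],
    [0.058,0,0.003,0,60],
  ],
)

```text
time: 6.58
tool_pos: [0.4811, 0.3949, 0.0144]
orientation: [-1.5, 89.7, 92.6]
contact_force: [0.6, -0.0, -0.4]
gripper_width: 0.0512
```

```bash
python3 - <<'E'
from h import *
go((.481,.3945,.0145),94)
im=cv2.cvtColor(snapshot("scene"),cv2.COLOR_RGB2BGR);cv2.imwrite('pics/scene3.png',im)
b,_=blobs(im,(100,40,40),(130,255,255),(420,280,450,300));print(b)
a=cv2.resize(im[245:315,405:475],None,fx=8,fy=8,interpolation=cv2.INTER_CUBIC);cv2.imwrite('pics/g4.png',a)
E
```

```text
t 6.58 pos [0.4811 0.3949 0.0144] yaw 94.05 dev [-3.0e-04  5.9e-03 -1.0e+00] F [ 0.58 -0.04 -0.43] w 0.0512 q [31.5 27.8 -7.4 54.6  0.3 27.5]
ROW [-0.0003  0.0005 -0.0014] 0.0003 deg 0.1
[(np.int32(70), array([430.34, 290.99]), array([423, 287,  14,  10], dtype=int32))]
```

View pics/g4.png

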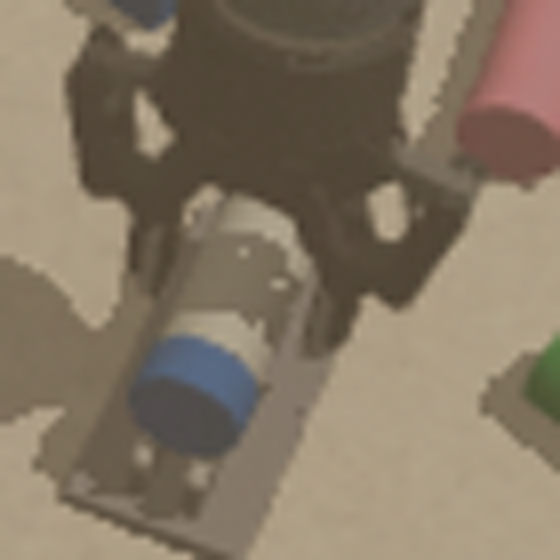

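send_rows(
  series=[
    [0,0,0,0,50],
    [0,0,0,0,45],
    [0,0,0,0,40],
    [0,0,0,0,35],
    [0,0,0,0,35],
    [0,0,0,0,35],
  ],
  force=40,
)

```text
time: 7.38
tool_pos: [0.4814, 0.395, 0.0153]
orientation: [-10.6, 89.6, 83.5]
contact_force: [-0.9, -1.7, 5.2]
gripper_width: 0.0357
```

```bash
python3 -c "
from h import *
go((.481,.392,.26),94)"
```

```text
t 7.38 pos [0.4814 0.395  0.0153] yaw 94.05 dev [ 7.0e-04  6.3e-03 -1.0e+00] F [-0.89 -1.67  5.17] w 0.0357 q [31.5 27.8 -7.3 54.7  0.3 27.5]
ROW [-0.8159  0.0011 -0.0048] 0.0003 deg 0.1
```

send_rows(
  series=[
    [-0.01,0,0,0,30],
    [-0.02,0,0,0,30],
    [-0.04,0,0,0,30],
    [-0.06,0,0,0,30],
    [-0.06,0,0,0,30],
  ],
  force=50,
)

```text
time: 8.0
tool_pos: [0.4817, 0.3951, 0.0339]
orientation: [-17.7, 89.6, 76.4]
contact_force: [0.7, 0.7, -4.0]
gripper_width: 0.0355
```

```bash
python3 - <<'E'
from h import *
go((.481,.394,.26),94)
im=cv2.cvtColor(snapshot("scene"),cv2.COLOR_RGB2BGR);cv2.imwrite('pics/scene4.png',im)
b,_=blobs(im,(100,40,40),(130,255,255),(410,260,460,310));print(b)
a=cv2.resize(im[235:315,395:475],None,fx=7,fy=7,interpolation=cv2.INTER_CUBIC);cv2.imwrite('pics/g5.png',a)
E
```

```text
t 8.0 pos [0.4817 0.3951 0.0339] yaw 94.05 dev [ 0.0017  0.0068 -1.    ] F [ 0.69  0.75 -3.99] w 0.0355 q [31.5 26.9 -5.9 57.   0.3 27.4]
ROW [-0.7537  0.0011  0.0015] 0.0003 deg 0.1
[(np.int32(72), array([431.26, 286.85]), array([424, 283,  14,  10], dtype=int32))]
```

View pics/g5.png

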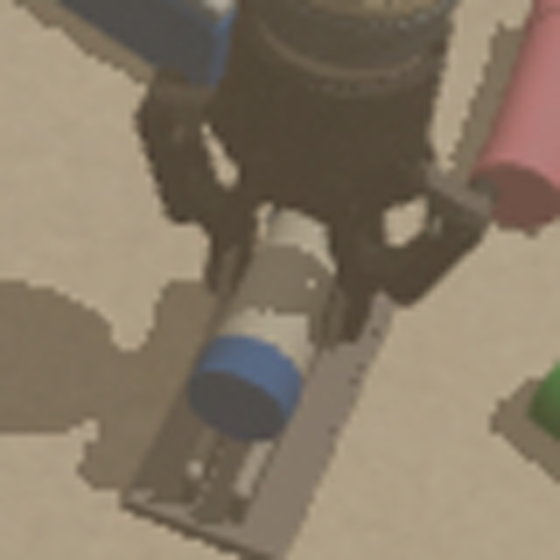

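```bash
python3 - <<'E'
from h import *
u=np.array([np.cos(np.radians(94)),np.sin(np.radians(94)),0]);a=np.array([u[1],-u[0],0])
C=np.array([.4817,.3951,0])
for z in(.034,.04,.045,.05,.055,.06):
  print(z,[proj('scene',C+k*u+e*a+[0,0,z]).round(1) for e in (0,.011) for k in(-.022,.022)])
print([proj('scene',C+[0,0,.0705]+.045*a+0*u)])
E
```

```text
0.034 [array([426.4, 283.2]), array([441.7, 289.1]), array([425. , 286.1]), array([440.3, 292. ])]
0.04 [array([426.7, 281.9]), array([442. , 287.8]), array([425.3, 284.8]), array([440.7, 290.7])]
0.045 [array([426.9, 280.8]), array([442.3, 286.7]), array([425.5, 283.7]), array([440.9, 289.6])]
0.05 [array([427.1, 279.7]), array([442.5, 285.6]), array([425.7, 282.6]), array([441.2, 288.5])]
0.055 [array([427.3, 278.6]), array([442.8, 284.4]), array([425.9, 281.5]), array([441.4, 287.4])]
0.06 [array([427.6, 277.4]), array([443.1, 283.3]), array([426.1, 280.3]), array([441.7, 286.3])]
[array([429.97192349, 290.10847347])]
```

The tube is lifted clear: −4 N, width steady at 35.5 mm, and the collar is 4 px higher and level. Raising and carrying it to the platform.

send_rows(
  series=[
    [-0.1,0,0,0,30],
    [-0.25,0,0,0,30],
    [-0.4,0,0,0,30],
    [-0.55,0,0,0,30],
    [-0.68,0,-0.05,0,30],
    [-0.72,0,-0.15,0.03,30],
    [-0.72,0,-0.3,0.07,30],
    [-0.72,0,-0.45,0.12,30],
    [-0.72,0.02,-0.6,0.17,30],
    [-0.72,0.02,-0.7,0.22,30],
    [-0.72,0.02,-0.8,0.26,30],
    [-0.72,0.02,-0.8,0.26,30],
  ],
)

```text
time: 9.55
tool_pos: [0.4923, 0.1521, 0.248]
orientation: [32.4, 89.6, 79.5]
contact_force: [0.6, 0.3, -4.2]
gripper_width: 0.0351
```

```bash
python3 -c "
from h import *
go((.545,-.0,.25),10)"
```

```text
t 9.55 pos [0.4923 0.1521 0.248 ] yaw 47.06 dev [ 0.0012  0.0063 -1.    ] F [ 0.63  0.35 -4.15] w 0.0351 q [ 7.6 10.7  2.3 81.4  0.3 50.6]
ROW [-0.0098 -0.4741 -0.2514] 0.2059 deg 37.1
```

send_rows(
  series=[
    [-0.01,-0.1,-0.05,0.04,30],
    [-0.01,-0.23,-0.13,0.1,30],
    [-0.01,-0.36,-0.2,0.15,30],
    [-0.01,-0.47,-0.25,0.21,30],
    [-0.01,-0.6,-0.32,0.26,30],
    [-0.01,-0.72,-0.38,0.31,30],
    [-0.01,-0.76,-0.4,0.31,30],
    [-0.01,-0.76,-0.4,0.31,30],
  ],
)

```text
time: 10.55
tool_pos: [0.5776, -0.0909, 0.249]
orientation: [96.1, 89.6, 87.4]
contact_force: [-0.8, 0.1, -4.8]
gripper_width: 0.0352
```

```bash
python3 -c "
from h import *
go((.5595,-.1084,.16),-9.4)"
```

```text
t 10.55 pos [ 0.5776 -0.0909  0.249 ] yaw -8.63 dev [ 3.0e-04  6.9e-03 -1.0e+00] F [-0.81  0.14 -4.79] w 0.0352 q [-17.4  17.9  12.2  84.4   0.4  81.3]
ROW [ 0.2962 -0.0687 -0.0506] 0.0043 deg 0.8
```

send_rows(
  series=[
    [0.1,-0.03,-0.02,0.004,30],
    [0.22,-0.07,-0.05,0.004,30],
    [0.31,-0.07,-0.05,0.004,30],
    [0.36,-0.07,-0.05,0.004,30],
    [0.36,-0.07,-0.05,0.004,30],
  ],
)

```text
time: 11.18
tool_pos: [0.5593, -0.1075, 0.1406]
orientation: [105.0, 89.6, 95.8]
contact_force: [-0.3, 0.0, -3.6]
gripper_width: 0.0354
```

```bash
python3 - <<'E'
from h import *
go((.5595,-.1084,.14),-9.4)
for n,(x0,y0) in(("scene",(200,140)),("top",(250,160))):
    im=cv2.cvtColor(snapshot(n),cv2.COLOR_RGB2BGR); cv2.imwrite(f"pics/{n}5.png",im)
    cv2.imwrite(f"pics/h_{n}.png",cv2.resize(im[y0:y0+150,x0:x0+190],None,fx=4,fy=4,interpolation=cv2.INTER_CUBIC))
E
```

```text
t 11.18 pos [ 0.5593 -0.1075  0.1406] yaw -9.23 dev [-8.0e-04  7.5e-03 -1.0e+00] F [-0.27  0.05 -3.61] w 0.0354 q [-19.5  18.2  -3.2  68.8   0.4  79.7]
ROW [ 0.0018 -0.0028  0.0011] 0.0009 deg 0.2
```

View pics/h_scene.png

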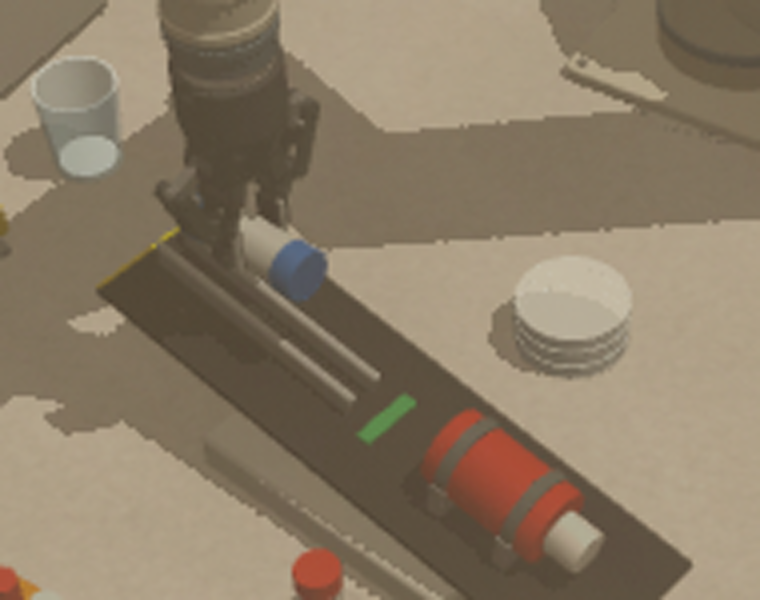

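View pics/h_top.png

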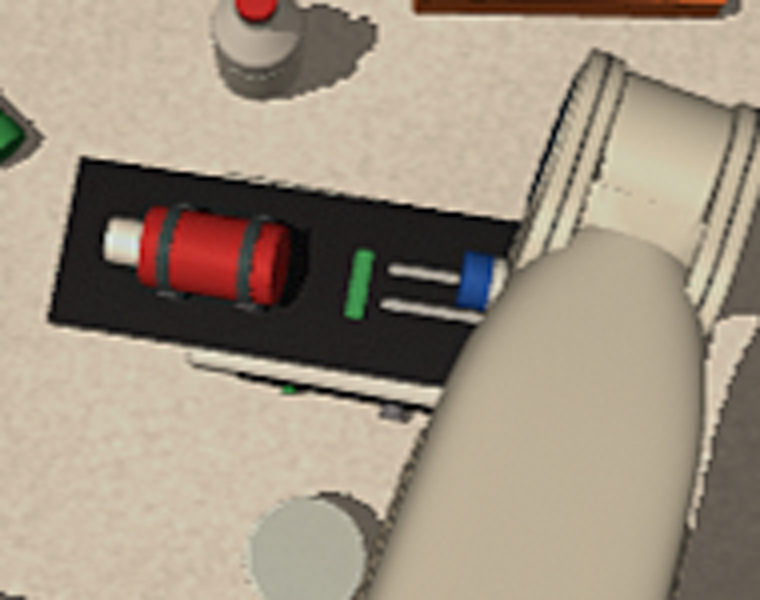

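```bash
python3 - <<'E'
from h import *
im=cv2.imread('pics/top5.png')
b,_=blobs(im,(100,100,40),(130,255,255),(350,210,390,250));print(b)
# collar corners
h=cv2.cvtColor(im,cv2.COLOR_BGR2HSV)
m=(h[:,:,2]>110)&(h[:,:,1]<70)
for x in (348,350,352,355,358,360,362):
    col=[y for y in range(215,245) if m[y,x]];print(x,col)
O=np.array([.579,.010]);ua=np.radians(-99.4);u=np.array([np.cos(ua),np.sin(ua)]);l=np.array([-u[1],u[0]]) # lateral approx +x
def lat(p): d=p[:2]-O; return round(d@u,4),round(d@l,4)
def railz(p): return .065+(lat(p)[0]+.030*.159)/.987*.159+.030*.987
g=cv2.cvtColor(im,cv2.COLOR_BGR2GRAY).astype(float)
for x in (350,353,356,359,362):
    ys=np.arange(222,244); w=g[222:244,x]-45; w[w<0]=0; 
    # two clusters
    k=ys<231.5+(x-350)*.13
    r=[]
    for kk in(k,~k):
        y=(ys*w)[kk].sum()/w[kk].sum(); p=plane('top',(x,y),.11); p=plane('top',(x,y),railz(p)); r.append((round(y,2),lat(p)))
    print(x,r,'mid lat',(r[0][1][1]+r[1][1][1])/2, w.astype(int).tolist() if x==356 else '')
c=b[0][1]; print('tube',lat(plane('top',c,.1773)), 'tcp',lat(np.array([.5593,-.1075])))
E
```

```text
[(np.int32(111), array([368.23, 229.59]), array([364, 222,  10,  16], dtype=int32))]
348 [226, 227, 228, 235, 236, 237]
350 [227, 228, 236, 237]
352 [227, 228, 236, 237]
355 [227, 228, 229, 236, 237, 238]
358 [228, 229, 237, 238]
360 [228, 229, 237, 238]
362 [228, 229, 230, 237, 238, 239]
350 [(np.float64(227.14), (np.float64(0.0296), np.float64(0.01))), (np.float64(236.13), (np.float64(0.0341), np.float64(-0.0159)))] mid lat -0.0029500000000000004 
353 [(np.float64(227.52), (np.float64(0.0383), np.float64(0.0103))), (np.float64(236.54), (np.float64(0.0428), np.float64(-0.0157)))] mid lat -0.0026999999999999993 
356 [(np.float64(228.1), (np.float64(0.0471), np.float64(0.0099))), (np.float64(237.11), (np.float64(0.0515), np.float64(-0.016)))] mid lat -0.0030499999999999998 [0, 0, 0, 0, 0, 61, 139, 89, 0, 0, 0, 0, 0, 0, 59, 139, 91, 0, 0, 0, 0, 0]
359 [(np.float64(228.45), (np.float64(0.0557), np.float64(0.0103))), (np.float64(237.47), (np.float64(0.0601), np.float64(-0.0157)))] mid lat -0.0026999999999999993 
362 [(np.float64(229.12), (np.float64(0.0645), np.float64(0.0097))), (np.float64(238.12), (np.float64(0.0688), np.float64(-0.0162)))] mid lat -0.0032499999999999994 
tube (np.float64(0.0775), np.float64(-0.0004)) tcp (np.float64(0.1191), np.float64(-0.0002))
```

Rails are 26 mm apart in the top view, as given, and their centre line is about 2.6 mm to the −lateral side of the tube. I'll correct that and lower slowly onto them.

send_rows(
  series=[
    [0.04,0,-0.009,0,30],
    [0.08,0,-0.009,0,30],
    [0.1,0,-0.009,0,30],
    [0.12,0,-0.009,0,30],
    [0.135,0,-0.009,0,30],
    [0.15,0,-0.009,0,30],
    [0.16,0,-0.009,0,30],
    [0.17,0,-0.009,0,30],
  ],
)

```text
time: 12.28
tool_pos: [0.5578, -0.1078, 0.091]
orientation: [79.2, 89.6, 69.9]
contact_force: [-0.1, -2.5, -0.6]
gripper_width: 0.035
```

```bash
python3 - <<'E'
from h import *
go((.5568,-.1070,.08),-9.4)
for n,(x0,y0) in(("scene",(200,140)),):
    im=cv2.cvtColor(snapshot(n),cv2.COLOR_RGB2BGR); cv2.imwrite(f"pics/{n}6.png",im)
    cv2.imwrite(f"pics/h_{n}6.png",cv2.resize(im[y0:y0+150,x0:x0+190],None,fx=4,fy=4,interpolation=cv2.INTER_CUBIC))
E
```

```text
t 12.28 pos [ 0.5578 -0.1078  0.091 ] yaw -9.29 dev [ 0.0022  0.006  -1.    ] F [-0.12 -2.5  -0.63] w 0.035 q [-19.6  19.7  -8.6  61.8   0.4  79.7]
ROW [ 0.0368  0.0018 -0.0037] 0.0006 deg 0.1
```

View pics/h_scene6.png

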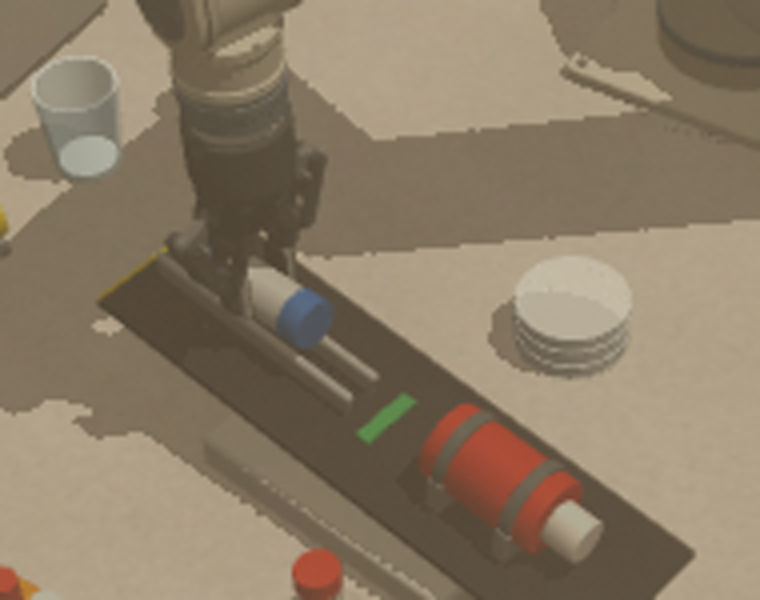

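send_rows(
  series=[
    [0.012,0,-0.003,0,30],
    [0.024,0,-0.003,0,30],
    [0.035,0,-0.003,0,30],
    [0.035,0,-0.003,0,30],
  ],
)

```text
time: 12.82
tool_pos: [0.557, -0.1074, 0.0799]
orientation: [81.8, 89.6, 72.5]
contact_force: [1.8, -1.8, -0.5]
gripper_width: 0.0355
```

```bash
python3 - <<'E'
from h import *
go((.5568,-.1070,.08),-9.4)
for n,(x0,y0) in(("scene",(200,140)),):
    im=cv2.cvtColor(snapshot(n),cv2.COLOR_RGB2BGR); cv2.imwrite(f"pics/{n}7.png",im)
    cv2.imwrite(f"pics/h_{n}7.png",cv2.resize(im[y0:y0+150,x0:x0+190],None,fx=4,fy=4,interpolation=cv2.INTER_CUBIC))
E
```

```text
t 12.82 pos [ 0.557  -0.1074  0.0799] yaw -9.28 dev [ 0.002   0.0065 -1.    ] F [ 1.79 -1.81 -0.47] w 0.0355 q [-19.6  20.1  -9.7  60.2   0.4  79.7]
ROW [-0.0002  0.0011 -0.0009] 0.0007 deg 0.1
```

View pics/h_scene7.png

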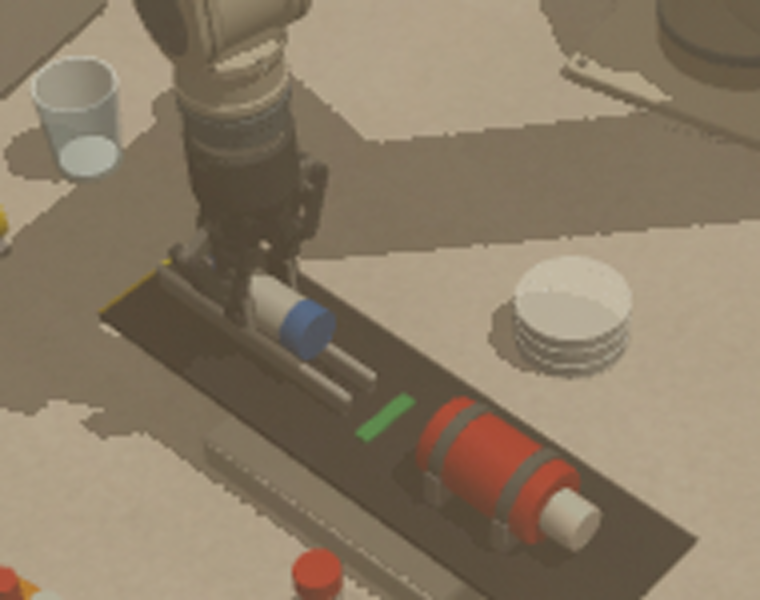

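send_rows(
  series=[
    [0,0,0,0,44],
    [0,0,0,0,50],
    [0,0,0,0,65],
    [0,0,0,0,65],
    [-0.1,0,0,0,65],
    [-0.25,0,0,0,65],
    [-0.4,0,0,0,65],
    [-0.45,0,0,0,65],
    [-0.45,0,0,0,65],
    [-0.45,0,0,0,65],
    [-0.45,0,0,0,65],
    [-0.45,0,0,0,65],
    [-0.45,0,0,0,65],
    [-0.45,0,0,0,65],
    [-0.45,0,0,0,65],
    [-0.45,0,0,0,65],
    [-0.45,0,0,0,65],
  ],
)

```text
time: 15.0
tool_pos: [0.5568, -0.1082, 0.2151]
orientation: [80.8, 89.6, 71.5]
contact_force: [0.1, -0.7, 0.4]
gripper_width: 0.0557
```

```bash
python3 - <<'E'
from h import *
go((.5568,-.1070,.08),-9.4)
for n,(x0,y0) in(("scene",(200,140)),("top",(250,160))):
    im=cv2.cvtColor(snapshot(n),cv2.COLOR_RGB2BGR); cv2.imwrite(f"pics/{n}8.png",im)
    cv2.imwrite(f"pics/h_{n}8.png",cv2.resize(im[y0:y0+150,x0:x0+190],None,fx=4,fy=4,interpolation=cv2.INTER_CUBIC))
E
```

```text
t 15.0 pos [ 0.5568 -0.1082  0.2151] yaw -9.27 dev [ 0.0021  0.0064 -1.    ] F [ 0.15 -0.65  0.38] w 0.0557 q [-19.7  16.3   5.1  78.7   0.4  79.6]
ROW [ 0.4504  0.001  -0.001 ] 0.0007 deg 0.1
```

View pics/h_scene8.png

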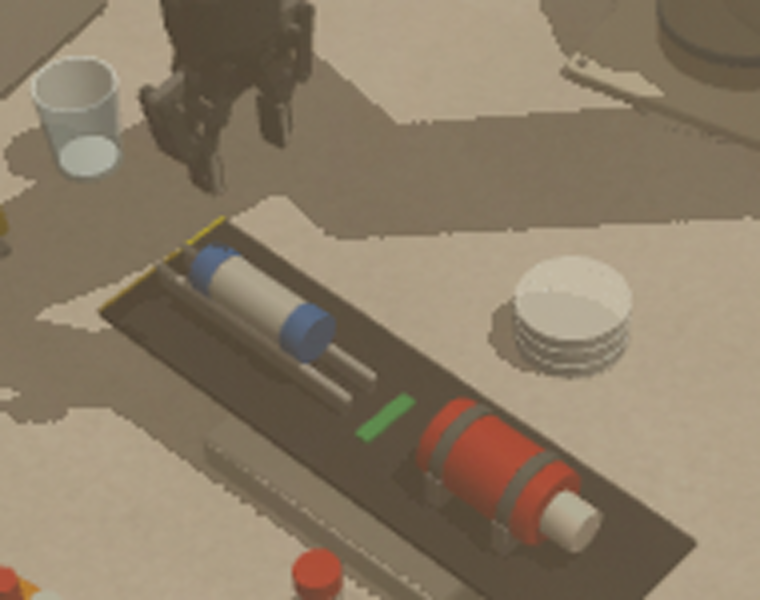

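View pics/h_top8.png

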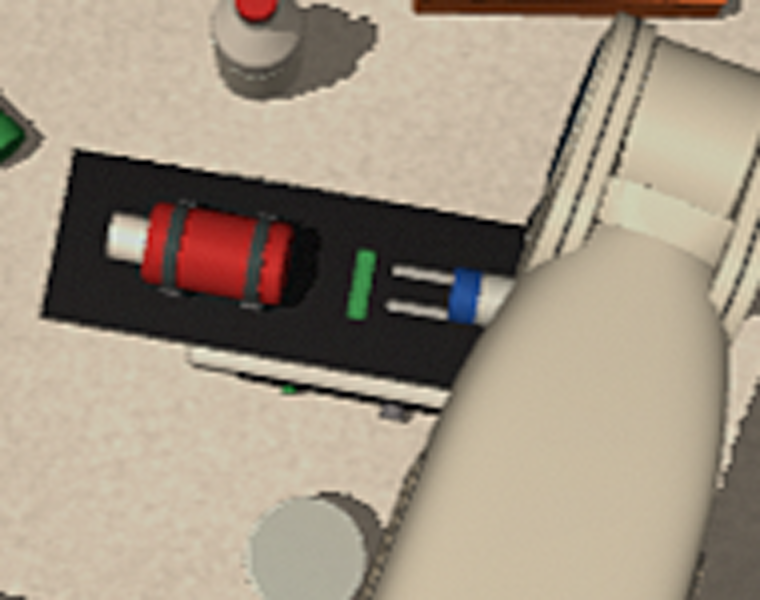

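```bash
cat > tilt.py <<'E'
from h import *
O=np.array([.579,.010,.065]);ua=np.radians(-99.4);U=np.array([np.cos(ua),np.sin(ua),0]);L=np.array([-U[1],U[0],0]);Zv=np.array([0,0,1.])
def pt(d,l,h,th):  # d toward rail end, h above pivot; th>0 rail end down
    c,s=np.cos(th),np.sin(th); return O+U*(d*c+h*s*1)+Zv*(-d*s+h*c)+L*l
def feats(im):
    h=cv2.cvtColor(im,cv2.COLOR_BGR2HSV);out={}
    m=cv2.inRange(h,(0,120,50),(8,255,255))|cv2.inRange(h,(172,120,50),(180,255,255))
    k=np.zeros_like(m);k[235:285,300:352]=m[235:285,300:352]
    n,l,s,c=cv2.connectedComponentsWithStats(k);ys,xs=np.nonzero(k);out['red']=np.array([xs.mean(),ys.mean(),len(xs)])
    m=cv2.inRange(h,(0,0,120),(40,45,255));
    k=np.zeros_like(m);k[255:290,330:360]=m[255:290,330:360]
    n,l,s,c=cv2.connectedComponentsWithStats(k);i=1+np.argmax(s[1:,4]);out['cap']=np.array([*c[i],s[i,4]])
    # bottle-end edge: step between dark deck and table, along rows perpendicular-ish; sub-pixel by threshold on V
    g=cv2.GaussianBlur(h[:,:,2],(0,0),.7).astype(float)
    pts=[]
    for x in np.arange(350,368):
        col=g[270:325,x]; t=110
        i=[j for j in range(len(col)-1) if col[j]<t<=col[j+1]]
        if i: j=i[-1]; pts.append((x,270+j+(t-col[j])/(col[j+1]-col[j])))
    out['bedge']=np.array(pts)
    m=cv2.inRange(h,(20,90,50),(35,255,255));k=np.zeros_like(m);k[180:222,215:262]=m[180:222,215:262]
    ys,xs=np.nonzero(k);out['yel']=np.c_[xs,ys]
    return out
E
python3 - <<'E'
from tilt import *
fs={}
for i in (0,7,8):
    f=feats(cv2.imread(f'pics/scene{i}.png'));fs[i]=f
    b=f['bedge'];b=b[:]; 
    from numpy import polyfit,polyval,median
    p=polyfit(b[:,0],b[:,1],1);r=abs(polyval(p,b[:,0])-b[:,1]);b2=b[r<1];p=polyfit(b2[:,0],b2[:,1],1)
    y=f['yel'];q=polyfit(y[:,0],y[:,1],1)
    print(i,'red',f['red'].round(2),'cap',f['cap'].round(2),'bedge@358',polyval(p,358).round(2),p.round(3),len(b2),'yel@240',polyval(q,240).round(2),q.round(3),len(y))
for th in(-.16,-.08,0,.08):
    e1,e2=proj('scene',pt(-.23,.065,.01,th)),proj('scene',pt(-.23,-.065,.01,th))
    y1,y2=proj('scene',pt(.229,.065,.01,th)),proj('scene',pt(.229,-.065,.01,th))
    at=lambda a,b,x:a[1]+(b[1]-a[1])*(x-a[0])/(b[0]-a[0])
    print(th,'red',proj('scene',pt(-.105,0,.041,th)).round(2),'cap',proj('scene',pt(-.167,0,.041,th)).round(2),'bedge',at(e1,e2,358).round(2),'yel',at(y1,y2,240).round(2), e1.round(1),e2.round(1),y1.round(1),y2.round(1))
E
```

```text
0 red [325.24 259.14 537.  ] cap [343.84 271.77  31.  ] bedge@358 295.13 [ -0.998 652.299] 18 yel@240 199.74 [ -0.728 374.538] 66
7 red [323.87 255.04 538.  ] cap [342.62 265.79  29.  ] bedge@358 290.12 [ -1.005 649.793] 18 yel@240 206.05 [ -0.736 382.754] 34
8 red [324.08 255.36 532.  ] cap [342.74 266.35  31.  ] bedge@358 290.77 [ -0.997 647.732] 18 yel@240 205.38 [ -0.735 381.813] 55
-0.16 red [325.62 261.43] cap [342.89 275.15] bedge 296.38 yel 200.39 [343.8 310.6] [373.8 280.6] [224.  212.2] [255.9 188.7]
-0.08 red [324.95 258.98] cap [342.46 271.7 ] bedge 293.24 yel 204.31 [344.2 306.9] [374.5 276.8] [224.2 216. ] [255.9 192.5]
0 red [324.08 256.44] cap [341.71 268.03] bedge 289.3 yel 208.68 [344.3 302.9] [374.9 272.6] [224.8 220. ] [256.2 196.6]
0.08 red [323.03 253.82] cap [340.64 264.18] bedge 284.57 yel 213.48 [343.9 298.4] [374.8 268.1] [225.7 224.3] [256.8 200.9]
```

```bash
cat >> tilt.py <<'E'
def faredge(g,x0,x1,seedline):
    pts=[]
    for x in range(x0,x1):
        yc=seedline(x); ys=np.arange(int(yc)-7,int(yc)+8); c=g[ys,x]; d=c[:-1]-c[1:]
        j=int(np.argmax(d)); 
        if d[j]<12: continue
        a=c[max(0,j-3)];b=c[min(len(c)-1,j+4)]
        a=c[max(0,j-4):max(1,j-1)].mean(); b=c[j+3:j+6].mean() if j+3<len(c) else c[-1]
        t=(a+b)/2
        k=[i for i in range(max(0,j-2),min(len(c)-1,j+3)) if c[i]>=t>c[i+1]]
        if k: i=k[0]; pts.append((x,ys[i]+(c[i]-t)/(c[i]-c[i+1])))
    return np.array(pts)
def rfit(p):
    q=np.polyfit(p[:,0],p[:,1],1)
    for _ in range(6):
        r=np.polyval(q,p[:,0])-p[:,1]; k=abs(r)<max(.25,2*np.median(abs(r))); q=np.polyfit(p[k,0],p[k,1],1)
    return q,k.sum(),np.std(r[k])
def slope2tilt(q,yaw):
    # image line y=q0 x+q1 -> plane normal
    f,cx,cy,T=K('scene'); a=np.array([(0-cx)/f,(q[1]-cy)/f,1]);b=np.array([(640-cx)/f,(q[0]*640+q[1]-cy)/f,1])
    n=T[:3,:3].T@np.cross(a,b); u=np.array([np.cos(yaw),np.sin(yaw),0]); k=-(n@u)/n[2]; return -np.arctan(k)
E
python3 - <<'E'
from tilt import *
# seed lines from crop corner readings (far edge): rail corner -> bottle corner
seeds={0:((255.6,188.9),(372.6,280.6)),8:((255.9,194.6),(373.4,275.6)),7:((255.9,196),(373.4,274.8))}
for i in(0,7,8):
    im=cv2.imread(f'pics/scene{i}.png');g=cv2.cvtColor(im,cv2.COLOR_BGR2GRAY).astype(float)
    (xa,ya),(xb,yb)=seeds[i];sl=lambda x:ya+(yb-ya)*(x-xa)/(xb-xa)
    for lo,hi in((260,370),(285,370),(300,372)):
        p=faredge(g,lo,hi,sl);q,n,s=rfit(p)
        print(i,lo,q.round(4),n,s.round(2),[round(slope2tilt(q,np.radians(y)),4) for y in(-98.9,-99.4,-99.9)])
E
```

```text
0 260 [  0.7814 -11.1146] 110 0.09 [np.float64(-0.1755), np.float64(-0.1613), np.float64(-0.1469)]
0 285 [  0.7813 -11.1077] 85 0.09 [np.float64(-0.1755), np.float64(-0.1613), np.float64(-0.1469)]
0 300 [  0.782  -11.3271] 72 0.09 [np.float64(-0.1763), np.float64(-0.162), np.float64(-0.1477)]
7 260 [ 0.671  23.1927] 92 0.1 [np.float64(-0.049), np.float64(-0.0354), np.float64(-0.0218)]
7 285 [ 0.6719 22.8962] 85 0.1 [np.float64(-0.05), np.float64(-0.0364), np.float64(-0.0228)]
7 300 [ 0.6737 22.2855] 72 0.09 [np.float64(-0.0521), np.float64(-0.0385), np.float64(-0.0249)]
8 260 [ 0.6805 20.265 ] 110 0.1 [np.float64(-0.0598), np.float64(-0.0462), np.float64(-0.0325)]
8 285 [ 0.6809 20.1148] 85 0.1 [np.float64(-0.0603), np.float64(-0.0467), np.float64(-0.033)]
8 300 [ 0.6814 19.9576] 72 0.1 [np.float64(-0.0609), np.float64(-0.0472), np.float64(-0.0336)]
```

Nearly level. The far-edge slope gives −0.161 rad in the first picture, where the stop is at −0.16, so the method checks out. It now gives −0.046 rad, so about 8 mm further outward is needed. Gripping again.

send_rows(
  series=[
    [0.15,0,0,0,65],
    [0.3,0,0,0,65],
    [0.4,0,0,0,65],
    [0.445,0.001,0,0,65],
    [0.45,0.001,0,0,65],
    [0.45,0.001,0,0,50],
    [0.45,0.001,0,0,45],
    [0.45,0.001,0,0,40],
    [0.45,0.001,0,0,33],
    [0.45,0.001,0,0,33],
  ],
  force=30,
)

```text
time: 16.35
tool_pos: [0.558, -0.1077, 0.0807]
orientation: [60.9, 89.6, 51.6]
contact_force: [3.6, -3.3, 3.1]
gripper_width: 0.0357
```

```bash
cat >> tilt.py <<'E'
def meas(tag,show=True):
    im=cv2.cvtColor(snapshot('scene'),cv2.COLOR_RGB2BGR);cv2.imwrite(f'pics/scene{tag}.png',im)
    g=cv2.cvtColor(im,cv2.COLOR_BGR2GRAY).astype(float)
    sl=lambda x:194.6+(275.6-194.6)*(x-255.9)/(373.4-255.9)
    for lo,hi in((262,370),(290,370)):
        q,n,s=rfit(faredge(g,lo,hi,sl)); print('tilt',round(slope2tilt(q,np.radians(-99.4))+.0013,4),n,round(s,2))
    cv2.imwrite(f"pics/h_scene{tag}.png",cv2.resize(im[140:290,200:390],None,fx=4,fy=4,interpolation=cv2.INTER_CUBIC))
E
python3 -c "
from tilt import *
go((.5568,-.1070,.08),-9.4);meas(9)"
```

```text
t 16.35 pos [ 0.558  -0.1077  0.0807] yaw -9.29 dev [ 0.0042  0.0053 -1.    ] F [ 3.6  -3.31  3.14] w 0.0357 q [-19.6  20.   -9.6  60.2   0.4  79.7]
ROW [ 0.0024  0.0015 -0.0044] 0.0006 deg 0.1
tilt -0.0357 95 0.08
tilt -0.0366 80 0.07
```

View pics/h_scene9.png

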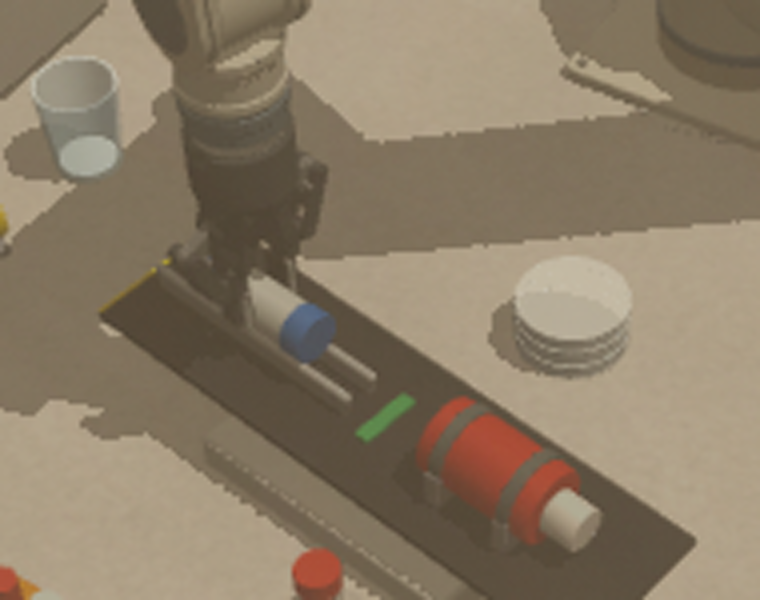

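send_rows(
  series=[
    [0,-0.008,0,0,33],
    [-0.001,-0.016,0,0,33],
    [-0.001,-0.024,0,0,33],
    [-0.001,-0.028,0,0,33],
    [-0.001,-0.028,0,0,33],
    [-0.001,-0.028,0,0,44],
    [-0.001,-0.028,0,0,52],
    [-0.001,-0.028,0,0,65],
    [-0.001,-0.028,0,0,65],
    [-0.1,-0.028,0,0,65],
    [-0.2,-0.028,0,0,65],
    [-0.25,-0.028,0,0,65],
    [-0.25,-0.028,0,0,65],
    [-0.25,-0.028,0,0,65],
    [-0.25,-0.028,0,0,65],
    [-0.25,-0.028,0,0,65],
    [-0.25,-0.028,0,0,65],
    [-0.25,-0.028,0,0,65],
    [-0.25,-0.028,0,0,65],
    [-0.25,-0.028,0,0,65],
  ],
)

```text
time: 18.9
tool_pos: [0.5563, -0.1164, 0.1557]
orientation: [60.9, 89.6, 51.6]
contact_force: [0.2, -0.1, -0.6]
gripper_width: 0.0555
```

```bash
python3 -c "
from tilt import *
go((.5568,-.1070,.08),-9.4);meas(10)"
```

```text
t 18.9 pos [ 0.5563 -0.1164  0.1557] yaw -9.29 dev [ 0.0042  0.0053 -1.    ] F [ 0.18 -0.08 -0.64] w 0.0555 q [-20.5  17.5  -2.   70.4   0.4  78.8]
ROW [ 0.2524  0.0295 -0.0044] 0.0006 deg 0.1
tilt 0.0107 108 0.1
tilt 0.0101 80 0.11
```

View pics/h_scene10.png

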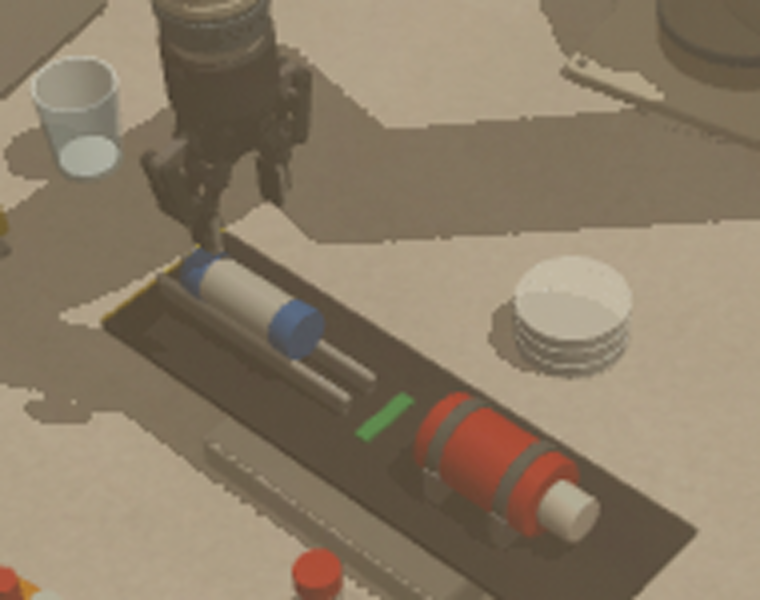

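```bash
python3 - <<'E'
from tilt import *
meas(11)
from scipy.optimize import brentq
def F(im):
    f=feats(im);b=f['bedge'];p,n,_=rfit(b)
    return dict(red=f['red'][1],cap=f['cap'][1],bedge=np.polyval(p,358))
at=lambda a,b,x:a[1]+(b[1]-a[1])*(x-a[0])/(b[0]-a[0])
M=dict(red=lambda t:proj('scene',pt(-.105,0,.041,t))[1],cap=lambda t:proj('scene',pt(-.167,0,.041,t))[1],
 bedge=lambda t:at(proj('scene',pt(-.23,.065,.002,t)),proj('scene',pt(-.23,-.065,.002,t)),358))
f0=F(cv2.imread('pics/scene0.png'))
for i in(8,10,11):
    f=F(cv2.imread(f'pics/scene{i}.png'))
    print(i,{k:round(brentq(lambda t:M[k](t)-M[k](-.16)-(f[k]-f0[k]),-.2,.2),4) for k in f})
E
```

```text
tilt 0.0106 106 0.1
tilt 0.0101 80 0.11
8 {'red': -0.0378, 'cap': -0.0366, 'bedge': -0.0427}
10 {'red': 0.0133, 'cap': 0.0187, 'bedge': 0.0123}
11 {'red': 0.011, 'cap': 0.0179, 'bedge': 0.0121}
```

send_rows(
  series=[
    [0.1,0,0,0,65],
    [0.2,0,0,0,65],
    [0.25,0,0,0,65],
    [0.268,0,0,0,65],
    [0.268,0,0,0,65],
    [0.268,0,0,0,50],
    [0.268,0,0,0,45],
    [0.268,0,0,0,40],
    [0.268,0,0,0,33],
    [0.268,0,0,0,33],
  ],
  force=25,
)

```text
time: 20.25
tool_pos: [0.557, -0.1162, 0.0755]
orientation: [54.2, 89.6, 44.9]
contact_force: [2.5, -2.2, 0.6]
gripper_width: 0.0361
```

```bash
python3 -c "
from tilt import *
go((.5563,-.1164,.0753),-9.4);meas(12)"
```

```text
t 20.25 pos [ 0.557  -0.1162  0.0755] yaw -9.3 dev [ 0.0049  0.0049 -1.    ] F [ 2.5  -2.16  0.62] w 0.0361 q [-20.4  20.3 -10.1  59.5   0.4  78.9]
ROW [ 0.0006 -0.0011 -0.0022] 0.0006 deg 0.1
tilt 0.0155 97 0.11
tilt 0.0145 80 0.11
```

send_rows(
  series=[
    [0,0.003,0,0,33],
    [0,0.006,0,0,33],
    [0,0.006,0,0,33],
    [0,0.006,0,0,33],
    [0,0.006,0,0,44],
    [0,0.006,0,0,52],
    [0,0.006,0,0,65],
    [0,0.006,0,0,65],
    [-0.1,0.006,0,0,65],
    [-0.2,0.006,0,0,65],
    [-0.27,0.006,0,0,65],
    [-0.27,0.006,0,0,65],
    [-0.27,0.006,0,0,65],
    [-0.27,0.006,0,0,65],
    [-0.27,0.006,0,0,65],
    [-0.27,0.006,0,0,65],
    [-0.27,0.006,0,0,65],
    [-0.27,0.006,0,0,65],
    [-0.27,0.006,0,0,65],
    [-0.27,0.006,0,0,65],
  ],
)

```text
time: 22.8
tool_pos: [0.5569, -0.1148, 0.1565]
orientation: [54.5, 89.6, 45.2]
contact_force: [-0.1, 0.7, 0.4]
gripper_width: 0.0557
```

```bash
cat >> tilt.py <<'E'
def feat_tilt(tag):
    from scipy.optimize import brentq
    def F(im):
        f=feats(im);p,n,_=rfit(f['bedge']); return dict(red=f['red'][1],cap=f['cap'][1],bedge=np.polyval(p,358))
    at=lambda a,b,x:a[1]+(b[1]-a[1])*(x-a[0])/(b[0]-a[0])
    M=dict(red=lambda t:proj('scene',pt(-.105,0,.041,t))[1],cap=lambda t:proj('scene',pt(-.167,0,.041,t))[1],
     bedge=lambda t:at(proj('scene',pt(-.23,.065,.002,t)),proj('scene',pt(-.23,-.065,.002,t)),358))
    f0=F(cv2.imread('pics/scene0.png'));f=F(cv2.imread(f'pics/scene{tag}.png'))
    print(tag,{k:round(brentq(lambda t:M[k](t)-M[k](-.16)-(f[k]-f0[k]),-.2,.2),4) for k in f})
E
python3 -c "
from tilt import *
go((.5563,-.1164,.0753),-9.4);meas(13);feat_tilt(13)"
```

```text
t 22.8 pos [ 0.5569 -0.1148  0.1565] yaw -9.3 dev [ 0.0049  0.0049 -1.    ] F [-0.12  0.7   0.41] w 0.0557 q [-20.3  17.4  -1.9  70.5   0.4  79. ]
ROW [ 0.2706 -0.0072 -0.0021] 0.0006 deg 0.1
tilt 0.0025 107 0.1
tilt 0.0019 80 0.1
13 {'red': 0.0068, 'cap': 0.0122, 'bedge': 0.0087}
```

View pics/h_scene13.png

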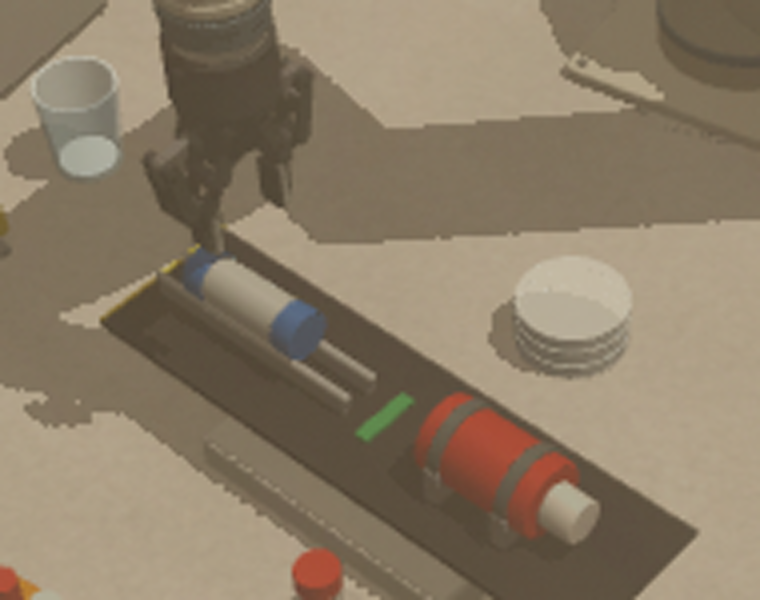

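```bash
python3 - <<'E'
import cv2
im=cv2.imread('pics/scene13.png')[240:305,240:330]
cv2.imwrite('pics/base.png',cv2.convertScaleAbs(cv2.resize(im,None,fx=8,fy=8,interpolation=cv2.INTER_NEAREST),alpha=1.4))
im=cv2.imread('pics/top8.png')[235:275,290:385]
cv2.imwrite('pics/base2.png',cv2.resize(im,None,fx=8,fy=8,interpolation=cv2.INTER_NEAREST))
E
```

```text
(no output)
```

View pics/base.png

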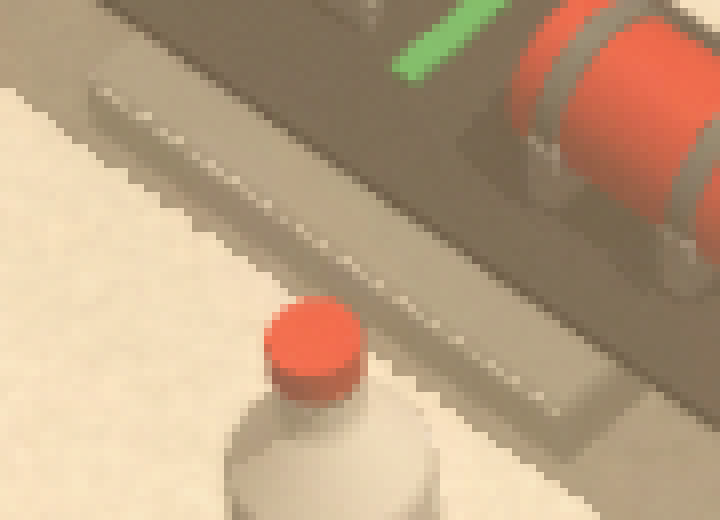

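```bash
python3 - <<'E'
from tilt import *
def edge(g,x0,x1,sl,sign,w=4):
    pts=[]
    for x in range(x0,x1):
        yc=int(round(sl(x)));ys=np.arange(yc-w,yc+w+1);c=g[ys,x];d=sign*(c[:-1]-c[1:]);d=np.clip(d,0,None)
        j=int(np.argmax(d))
        if d[j]<6: continue
        k=slice(max(0,j-1),j+2); pts.append((x,(d[k]*(ys[:-1][k]+.5)).sum()/d[k].sum()))
    return np.array(pts)
yaw=np.radians(-99.4)
for tag in (0,8,10,11,13):
    g=cv2.cvtColor(cv2.imread(f'pics/scene{tag}.png'),cv2.COLOR_BGR2GRAY).astype(float)
    b=lambda x:251.5+.7064*(x-253)
    q,n,s=rfit(edge(g,254,308,b,1)); r=[('base',q.round(4),n,round(s,2),round(slope2tilt(q,yaw),4))]
    if tag>=10:
        p=lambda x:240+.705*(x-253)
        q,n,s=rfit(edge(g,255,340,p,-1)); r.append(('near',q.round(4),n,round(s,2),round(slope2tilt(q,yaw),4)))
    print(tag,r)
E
```

```text
0 [('base', array([ 0.7082, 72.4859]), np.int64(42), np.float64(0.16), np.float64(-0.0016))]
8 [('base', array([ 0.7071, 73.0741]), np.int64(38), np.float64(0.11), np.float64(0.0002))]
10 [('base', array([ 0.7162, 70.5877]), np.int64(39), np.float64(0.12), np.float64(-0.0113)), ('near', array([ 0.687 , 67.1295]), np.int64(85), np.float64(0.09), np.float64(0.0088))]
11 [('base', array([ 0.7163, 70.5636]), np.int64(39), np.float64(0.12), np.float64(-0.0114)), ('near', array([ 0.6871, 67.0858]), np.int64(85), np.float64(0.09), np.float64(0.0086))]
13 [('base', array([ 0.7106, 72.174 ]), np.int64(43), np.float64(0.14), np.float64(-0.0041)), ('near', array([ 0.694 , 65.1392]), np.int64(84), np.float64(0.09), np.float64(0.0001))]
```

send_rows(
  series=[
    [-0.1,0,0,0,65],
    [-0.3,0.0,0,0,65],
    [-0.3,0,0,0,65],
    [-0.3,0,0,0,65],
    [-0.3,0,0,0,65],
    [-0.3,0,0,0,65],
    [-0.3,0,0,0,65],
    [-0.3,0,0,0,65],
  ],
)

```text
time: 23.85
tool_pos: [0.5564, -0.1152, 0.2463]
orientation: [55.8, 89.6, 46.5]
contact_force: [0.1, -1.0, 0.3]
gripper_width: 0.0555
```

```bash
python3 -c "
from tilt import *
go((.5563,-.1164,.0753),-9.4);meas(14);feat_tilt(14)
im=cv2.cvtColor(snapshot('top'),cv2.COLOR_RGB2BGR);cv2.imwrite('pics/top14.png',im)
g=cv2.cvtColor(cv2.imread('pics/scene14.png'),cv2.COLOR_BGR2GRAY)
"
```

```text
t 23.85 pos [ 0.5564 -0.1152  0.2463] yaw -9.3 dev [ 0.0047  0.0049 -1.    ] F [ 0.07 -1.02  0.27] w 0.0555 q [-20.4  16.1   9.2  83.    0.4  78.9]
ROW [ 0.57   -0.0071 -0.002 ] 0.0006 deg 0.1
tilt 0.0027 107 0.1
tilt 0.0021 79 0.1
14 {'red': 0.0078, 'cap': 0.013, 'bedge': 0.0086}
```

View pics/scene14.png

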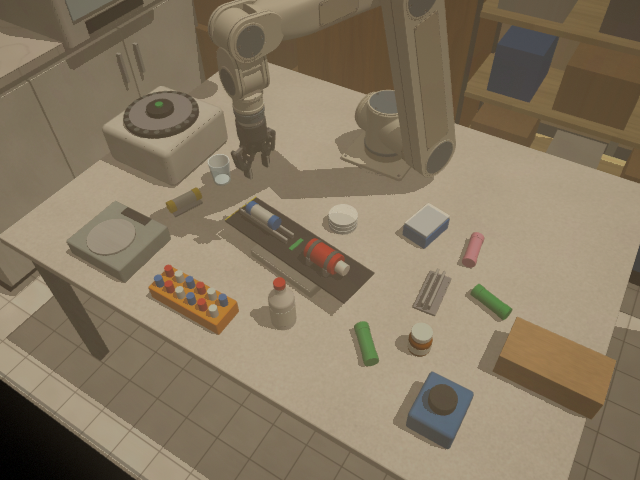

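View pics/top14.png

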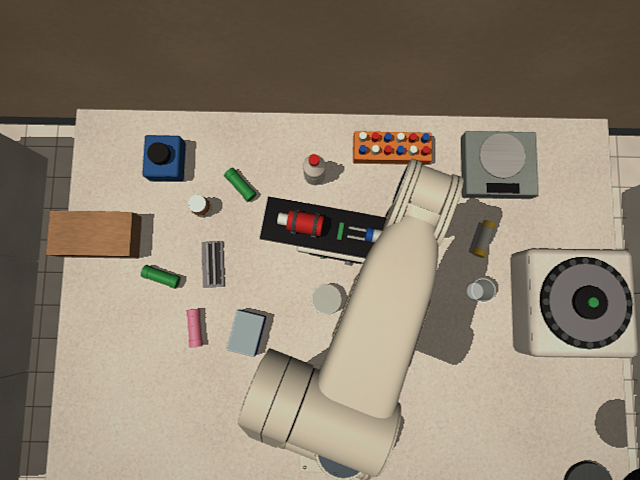

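```bash
python3 - <<'E'
from tilt import *
from scipy.optimize import brentq
at=lambda a,b,x:a[1]+(b[1]-a[1])*(x-a[0])/(b[0]-a[0])
m=lambda t:at(proj('scene',pt(.228,.065,.01,t)),proj('scene',pt(.228,-.065,.01,t)),240)
def yl(tag):
    y=feats(cv2.imread(f'pics/scene{tag}.png'))['yel'].astype(float);q=np.polyfit(y[:,0],y[:,1],1);r=abs(np.polyval(q,y[:,0])-y[:,1]);y=y[r<1.5];q=np.polyfit(y[:,0],y[:,1],1);return np.polyval(q,240),len(y)
y0=yl(0)
for t in(8,10,13,14):
    a=yl(t);print(t,a,round(brentq(lambda t:m(t)-m(-.16)-(a[0]-y0[0]),-.3,.3),4))
E
```

```text
8 (np.float64(205.3779009079858), 55) -0.0472
10 (np.float64(208.40234965881228), 33) 0.0071
13 (np.float64(208.03201067022334), 43) 0.0006
14 (np.float64(208.08980707883939), 53) 0.0016
```

The edge slope (0.002), the yellow edge (0.002) and the near edge (about 0.001) all say level, and only the cruder bottle features read 0.008 to 0.013. The pictures show the tube on the rails at scene (262,215), the cradle empty and the bystanders in place. Handing in.

```bash
python3 -c "
from cell import *
print(job_done())"
```

```text
the job is handed in; nothing more can be done
None
```

The balance tube is on the platform's rails and the platform rests level. I handed the job in at about 24 s, with the gripper open, raised and touching nothing.

**What I did:**
- I lifted the blue-collared tube off its cradle. My first closing sat too high on the barrel (29 mm opening instead of about 37 mm). I opened, lowered 17 mm and gripped again; the tube had not moved.
- I laid the tube on the rails and let go, and the platform settled at about −0.046 rad.
- I slid the tube about 8–9 mm outward, which gave +0.010 rad, then about 2 mm back inward.

**Last checks:**
- **Tilt:** the far platform edge gives +0.002 rad, the yellow end line +0.002 and the near edge about +0.001. The rocker's fixed base edge, which should read 0, came out at −0.004 in the same picture.
- **Disagreement:** rougher readings from the bottle, its cap and the bottle-end edge were higher, at +0.008 to +0.013 rad. They also read 0.003 to 0.009 higher than the far edge at the earlier tilts, so I went with the edge readings.
- **Base edge:** its reading drifted to −0.011 in two earlier pictures, so I used it only as a rough check.
- **Scene:** the tube lies on both rails, the cradle is empty and the other items look unmoved.

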